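# Brush out the filter bowls and turn them over to drain

### The job

Clean the square filter bowls on the bench: take the bottle brush from its stand and, starting with the tallest bowl present and ending with the shortest, brush each one out with a stroke to the bottom, up towards the mouth and down to the bottom again. Hang the brush back in its stand, and turn every bowl over to stand mouth-down on the drain mat. Leave the spanner, oil bottle and gear where they are.

Things in the scene. Friction and masses are not known exactly. Their poses are not given: they have to be found in the camera images.
- bowl_tall: The tallest of the cast-aluminium filter bowls: an open square cup, 60 x 60 mm outside, 88 mm tall, walls 4 mm, floor 5 mm thick, square inside (52 x 52 mm). Origin: centre of its underside; +z runs from the floor to the open mouth (z up = mouth-up), x and y are square to its side faces. Loose, about 0.2 kg; may be absent.
- bowl_mid: The middle-sized of the cast-aluminium filter bowls: an open square cup, 54 x 54 mm outside, 74 mm tall, walls 4 mm, floor 5 mm thick, square inside (46 x 46 mm). Origin: centre of its underside; +z runs from the floor to the open mouth (z up = mouth-up), x and y are square to its side faces. Loose, about 0.2 kg; may be absent.
- bowl_short: The shortest of the cast-aluminium filter bowls: an open square cup, 48 x 48 mm outside, 60 mm tall, walls 4 mm, floor 5 mm thick, square inside (40 x 40 mm). Origin: centre of its underside; +z runs from the floor to the open mouth (z up = mouth-up), x and y are square to its side faces. Loose, about 0.2 kg; may be absent.
- brush: Bottle brush, 215 mm long, hanging upright in the stand at the start. Origin: centre of the bristle tip; +z runs along it to the handle's end. Black bristle head of 25 mm diameter from z = 0 to 70 mm, 8 mm wire to 115 mm, black rubber collar disc of 66 mm diameter from 115 to 120 mm, round wooden handle of 18 mm diameter from 120 to 215 mm. About 0.09 kg.
- stand: Brush stand, fixed: an upright square steel tube 48 x 48 mm outside, 42 x 42 mm inside, open at the top at 125 mm, on a base plate 110 (x) x 90 (y) x 8 mm. Origin: centre of its underside. The brush hangs in it by its collar resting on the rim, brush origin then 10 mm above the stand's origin.
- mat: Drain mat, fixed: flat ribbed black rubber, 340 (x) x 200 (y) x 6 mm. Origin: centre of its underside.
- spanner: Bystander: steel open-ended spanner lying on the bench, 190 mm long.
- oil_bottle: Bystander: amber oil bottle with red cap, 56 mm diameter, 130 mm tall, standing. Origin: centre of its underside.
- gear: Bystander: dark steel gear lying flat, 80 mm diameter, 26 mm tall. Origin: centre of its underside.

How it is judged:
By the outcome, as a careful person would: the job done as asked, in the order asked, and still so for the second after the job is handed in, with the robot touching nothing.
Of bowl_tall, bowl_mid, bowl_short only 2 to 3 are there at a start; the rules pass over those that are not, and their reading is None.
At some moment in a run one of bowl_tall, bowl_mid, bowl_short may be knocked a few centimetres aside while the robot is not near it.
It also fails if it takes over 210 s, if anything falls off the work surface, if the arm or the gripper's body presses on something with over 40 N, if the wrist force passes 120 N, or if a joint passes its speed limit or range.

### The arm

A 6-joint arm with a two-finger parallel gripper is mounted at the origin on the work surface. World frame = base frame: x ahead of the robot, y to its left, z up, the work surface at z = 0. Lengths are in m, angles in rad, forces in N, time in s.
With the tool pointing down it reaches from about 0.275 to 0.725 m from the base axis. Payload 15.9 kg.
Tool frame: the origin (TCP) lies at the very end of the fingers, on their centre line; the grasp point (between the pads) lies 19 mm behind it; z points along the fingers, y is the line along which they close (so a half turn about z gives the same grasp; the last joint's range is limited). The gripper opens to 85 mm and grips with 20 to 120 N. Pads are 22 mm wide; open, the fingers measure 114 mm over their backs; the gripper's body (76 mm by 85 mm) begins 54 mm behind the grasp point. The pads swing forward as they close: fully open they stand 13 mm farther back than shut.
Start: joints at [1.263, 0.213, -0.034, 1.323, 0, 1.571], TCP at [0.151, 0.476, 0.231] pointing down, gripper open.
Joint ranges: [-2.98, 2.98], [-0.74, 1.72], [-1.14, 1.35], [-2.1, 2.04], [-1.57, 1.44], [-3.14, 3.14]. Speed limits (rad/s): [1.89, 1.89, 2.39, 2.57, 3.14, 3.14].

### API

Orientations are given as a unit quaternion [x, y, z, w].
In Python, from bench import r gives the robot as it stands. The module is installed in compiled form; this text tells all that it offers.
- The arm moves only by the tool apply_moves, never from a script. Its argument "increments" is a list of rows, each an object of numbers: "dx", "dy", "dz": the shift along the world's x, y, z in m; "wx", "wy", "wz": the turn, a rotation vector about the world's x, y, z in degrees; "fingers": the opening, from 0 (shut) to 1 (fully open). In form: [{"dx": .., "dy": .., "dz": .., "wx": .., "wy": .., "wz": .., "fingers": ..}, ...]. A call has 1 to 5 rows; each row shifts and turns the commanded pose from where the row before left it; what a row does not reach is not made up. A row lasts 1/8 s, in which the tool goes at most 62.5 mm and 10.7 degrees, less where a joint would pass 70% of its speed; a pose out of reach is approached as far as the arm can. A call is refused whole if a number of a shift passes 0.0625 or a number of a turn 10.7, either way. A call with a gripper value outside its range is refused whole. The fingers move at their own pace and stop on an object; the grip force is fixed at half the most. Time passes only in rows, so rows that do not move let the fingers close. It gives the time, the measured TCP pose, the force, the opening and the grip force at its end, in the units of the state.
- r.read_state(): the state, without advancing time (a new reading comes with each control period).
- r.camera(name): name is "side" or "top"; returns a dict with "img" (480x640x3 uint8, red, green, blue), "z_map" (480x640 float32, m along the optical axis (not along the pixel's ray), 0 where there is no reading), "camera_matrix" (3x3 intrinsics, pixels), "dist" ([k1, k2, p1, p2, k3] as OpenCV has them; the pictures are not rectified), "R" (3x3) and "t" (3): a world point X has camera coordinates R X + t. Camera axes: x right, y down, z forward; pixel columns grow to the right and rows downward; lengths in m; the calibration is good to about 2 mm. A picture is of the moment at which its call begins.
- r.finish_job(): hands the job in; it is judged then, once.
The state is a dict: "time_s": time; "qpos": joint angles; "qvel": joint speeds; "joint_torque": joint torques, N m; "tool_pos": TCP position; "tcp_rot": TCP orientation; "wrist_force": force on the tool from outside, world axes, zero at the start; "torque": the same for the moment, N m; "finger_gap": finger opening in m; "grip_force": force on a finger pad.
Only numpy, scipy, OpenCV 4.12 (cv2) and the standard library are available. Lean on these libraries where they do the work, as an engineer would, in place of code of your own. Each camera call takes 0.05 s, during which the arm holds its last target. There are 200 camera calls.

## Working session

There is one attempt and no reset: what is moved stays moved. The work goes in short steps, Python scripts to look and compute and a tool call to move; the robot and the scene stay as the last step left them, time stands still between calls to the robot, and variables do not carry over. Pictures are saved under pics/ and viewed, at most 14 in all, crops included, and the job is handed in when it is done.

Besides the shell and the picture viewer there is one more tool, called after "Call:" by a JSON object that holds its "op" and its "data", one argument or row to a line. apply_moves: Moves the arm, as the interface text tells. Its arguments: {"type":"object","properties":{"increments":{"type":"array"}},"required":["increments"]}

```bash
mkdir -p pics; python3 - <<'E'
from bench import r
import cv2,numpy as np,pickle
for n in("top","side"):
    c=r.camera(n); cv2.imwrite(f"pics/{n}0.png",c["img"][:,:,::-1]); pickle.dump(c,open(f"{n}0.pkl","wb"))
    print(n,c["camera_matrix"].tolist(),c["dist"],(-c["R"].T@c["t"]).round(3),c["R"].round(3).tolist())
print(r.read_state())
E
```

```text
top [[488.8238652829875, 0.0, 320.35564372837365], [0.0, 488.8238652829875, 239.27887458954987], [0.0, 0.0, 1.0]] [-0.07202244  0.          0.          0.          0.        ] [ 0.512 -0.003  1.23 ] [[-0.029, -1.0, 0.001], [-0.997, 0.029, -0.068], [0.068, -0.003, -0.998]]
side [[612.6365942284247, 0.0, 314.0370393969235], [0.0, 612.6365942284247, 235.68270428685875], [0.0, 0.0, 1.0]] [-0.16946522  0.          0.          0.          0.        ] [0.411 1.296 0.837] [[-0.987, -0.159, 0.016], [-0.097, 0.516, -0.851], [0.127, -0.842, -0.525]]
{'time_s': 0.1, 'qpos': array([ 1.26295177e+00,  2.13296756e-01, -3.49782347e-02,  1.32352916e+00,
       -3.87320875e-05,  1.57079666e+00]), 'qvel': array([ 0.00073215, -0.00200674,  0.00174013,  0.00079907, -0.00093928,
        0.001324  ]), 'joint_torque': array([-3.29488314e-03, -6.87244391e+01,  4.87810385e+01,  1.19741773e-02,
       -1.16492520e-04, -4.04995956e-05]), 'tool_pos': array([0.15141893, 0.47619091, 0.23087794]), 'tcp_rot': array([ 1.53315344e-01,  9.88177186e-01, -5.00924257e-04, -5.81203164e-05]), 'wrist_force': array([-0.61107695, -0.35715935, -0.18775537]), 'torque': array([-0.00349444, -0.02193588,  0.03763949]), 'grip_force': 0.0, 'finger_gap': 0.08534598721564994}
```

View pics/top0.png

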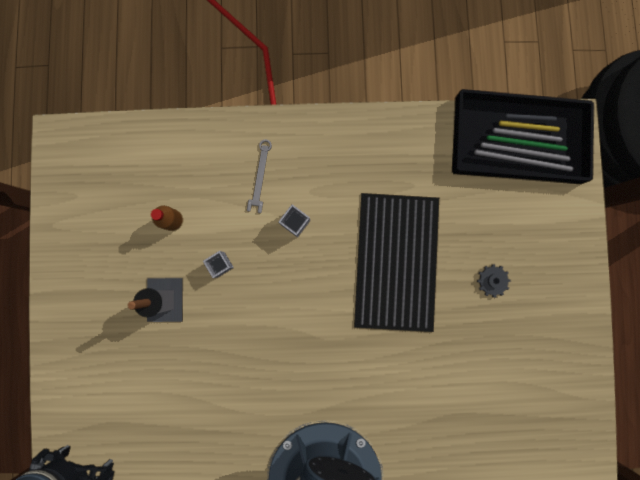

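View pics/side0.png

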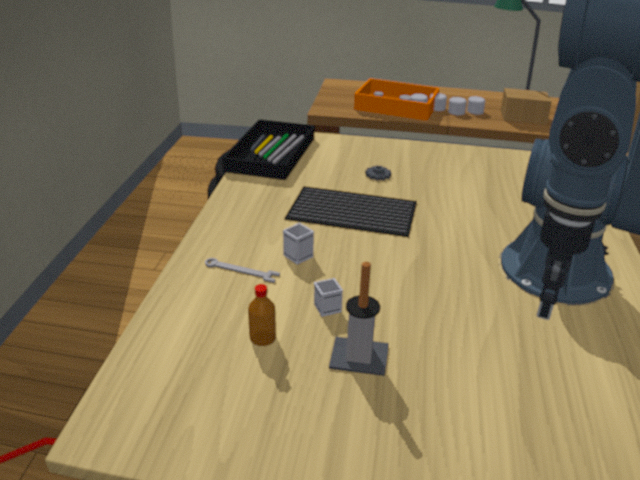

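The top view shows two bowls, at (294,220) and (218,264). The stand with the brush is at (163,300), the mat at (397,262), the spanner at (260,178), the bottle at (167,217) and the gear at (493,281). The side view agrees: bowls at (298,243) and (328,296), brush at (363,300).

```bash
cat >h.py <<'E'
import cv2,numpy as np
def rays(c,uv):
    p=cv2.undistortPoints(np.asarray(uv,float).reshape(-1,1,2),c["camera_matrix"],c["dist"]).reshape(-1,2)
    return np.c_[p,np.ones(len(p))]
def plane(c,uv,z):   # pixels -> world points at height z
    d=rays(c,uv)@c["R"]; o=-c["R"].T@c["t"]
    return o+d*((z-o[2])/d[:,2])[:,None]
def cloud(c):        # world point per pixel from depth
    v,u=np.mgrid[:480,:640]; d=rays(c,np.c_[u.ravel(),v.ravel()])
    P=(d*c["z_map"].reshape(-1,1)-c["t"])@c["R"]
    P[c["z_map"].ravel()==0]=np.nan
    return P.reshape(480,640,3)
def rect(P):
    return cv2.minAreaRect(P[:,:2].astype(np.float32)*1000)
E
python3 - <<'E'
from h import *; import pickle
for n in("top","side"):
    c=pickle.load(open(n+"0.pkl","rb")); P=cloud(c); 
    hsv=cv2.cvtColor(c["img"],cv2.COLOR_RGB2HSV)
    B={"top":dict(A=(270,195,320,245),B=(200,248,238,285),stand=(120,270,190,325),mat=(345,185,450,340),bottle=(145,200,190,235),gear=(470,260,515,302),bench=(420,360,500,420)),
       "side":dict(A=(278,220,320,268),B=(310,276,345,318),stand=(325,255,395,378),mat=(280,182,422,240),bottle=(240,280,280,348),gear=(360,162,395,184),bench=(150,350,200,400))}[n]
    for k,(a,b,d,e) in B.items():
        Q=P[b:e,a:d].reshape(-1,3); Q=Q[np.isfinite(Q[:,2])]
        z=Q[:,2]; print(n,k,"z pct",np.percentile(z,[1,50,90,97,99.5]).round(4))
        for zl,zh in {"A":[(.05,.1)],"B":[(.05,.1)],"stand":[(.004,.02),(.105,.135),(.17,.23)],"mat":[(.003,.02)],"bottle":[(.03,.09)],"gear":[(.015,.04)],"bench":[]}[k]:
            S=Q[(z>zl)&(z<zh)]
            if len(S)>4: print("   ",zl,zh,len(S),rect(S),S[:,2].max().round(4),np.median(S,0).round(4))
E
```

```text
top A z pct [-0.0068 -0.0005  0.028   0.0723  0.0752]
    0.05 0.1 194 ((639.3298950195312, 55.26030731201172), (54.200191497802734, 54.11876678466797), 51.742774963378906) 0.0775 [0.6408 0.0543 0.0715]
top B z pct [-0.0065  0.0003  0.0534  0.0591  0.0621]
    0.05 0.1 160 ((538.93408203125, 246.38253784179688), (48.825008392333984, 49.454490661621094), 30.56392478942871) 0.0671 [0.5401 0.2476 0.0577]
top stand z pct [-0.0064  0.0032  0.1291  0.1827  0.2239]
    0.004 0.02 860 ((461.5106201171875, 420.2728576660156), (172.41525268554688, 125.7533950805664), 86.5596694946289) 0.0193 [0.4678 0.3731 0.007 ]
    0.105 0.135 558 ((455.6905212402344, 388.3831481933594), (65.56294250488281, 64.15899658203125), 7.56403923034668) 0.1344 [0.4598 0.3836 0.1283]
    0.17 0.23 134 ((455.87042236328125, 389.00244140625), (17.637819290161133, 18.12253189086914), 21.917938232421875) 0.2268 [0.4562 0.3844 0.2155]
top mat z pct [-0.006   0.0031  0.0072  0.0087  0.0105]
    0.003 0.02 8222 ((534.7081298828125, -198.3318634033203), (263.02490234375, 388.55572509765625), 88.11124420166016) 0.013 [ 0.5322
[... 1392 characters left out ...]
3 0.2023]
side mat z pct [-0.0032  0.0047  0.0095  0.0645  0.0745]
    0.003 0.02 4654 ((524.0778198242188, -204.7230682373047), (421.5002746582031, 331.0172424316406), 11.278423309326172) 0.0132 [ 0.5234 -0.1915  0.0065]
side bottle z pct [-0.0037  0.0074  0.0988  0.1285  0.1314]
    0.03 0.09 726 ((650.0369262695312, 380.184326171875), (55.15030288696289, 36.81686019897461), 19.822824478149414) 0.0899 [0.6476 0.3901 0.0645]
side gear z pct [-0.0044  0.0033  0.0193  0.027   0.0293]
    0.015 0.04 155 ((473.66143798828125, -432.3946228027344), (77.33234405517578, 75.37184143066406), 67.64462280273438) 0.0314 [ 0.4758 -0.4293  0.0193]
side bench z pct [-0.0042 -0.0004  0.0017  0.0027  0.0038]
```

Bowl A is the mid one (74 mm, at (0.638, 0.056), yaw 52°) and bowl B the short one (60 mm, at (0.538, 0.247), yaw 31°). bowl_tall is absent. The brush axis is at about (0.455, 0.390). I'll measure the mat while moving over the brush.

```bash
python3 - <<'E'
from h import *; import pickle
for n,(a,b,d,e) in(("top",(345,185,450,340)),("side",(280,182,422,240))):
    c=pickle.load(open(n+"0.pkl","rb"))
    hsv=cv2.cvtColor(c["img"],cv2.COLOR_RGB2HSV); m=np.zeros((480,640),np.uint8)
    m[b:e,a:d]=(hsv[b:e,a:d,1]<60)*255; m=cv2.morphologyEx(m,cv2.MORPH_CLOSE,np.ones((3,3)))
    k=max(cv2.findContours(m,0,1)[0],key=cv2.contourArea)
    print(n,rect(plane(c,k.reshape(-1,2),.006)))
E
```

```text
top ((532.9009399414062, -196.53591918945312), (195.74356079101562, 335.14349365234375), 84.95531463623047)
side ((534.5325927734375, -141.044189453125), (296.1699523925781, 332.2865295410156), 85.23193359375)
```

Call:
{"op": "apply_moves", "data": {
  "increments": [
    {"dz":0.04},
    {"dx":0.05,"dy":-0.014},
    {"dx":0.05,"dy":-0.014},
    {"dx":0.05,"dy":-0.014},
    {"dx":0.05,"dy":-0.014}
  ]
}}

```text
$.increments[0]: bad value
```

Call:
{"op": "apply_moves", "data": {
  "increments": [
    {"dx":0.05,"dy":-0.014},
    {"dx":0.05,"dy":-0.014},
    {},
    {}
  ]
}}

```text
$.increments[0]: bad value
```

Call:
{"op": "apply_moves", "data": {
  "increments": [
    {"dx":0,"dy":0,"dz":0.04,"wx":0,"wy":0,"wz":0,"fingers":1},
    {"dx":0.05,"dy":-0.014,"dz":0,"wx":0,"wy":0,"wz":0,"fingers":1},
    {"dx":0.05,"dy":-0.014,"dz":0,"wx":0,"wy":0,"wz":0,"fingers":1},
    {"dx":0.05,"dy":-0.014,"dz":0,"wx":0,"wy":0,"wz":0,"fingers":1},
    {"dx":0.05,"dy":-0.014,"dz":0,"wx":0,"wy":0,"wz":0,"fingers":1}
  ]
}}

```text
time_s: 0.72
tool_pos: [0.3529, 0.4197, 0.2711]
tcp_rot: [0.153, 0.988, -0.0, -0.0]
wrist_force: [0.4, 1.3, 0.5]
finger_gap: 0.0851
grip_force: 0.0
```

Call:
{"op": "apply_moves", "data": {
  "increments": [
    {"dx":0.05,"dy":-0.014,"dz":0,"wx":0,"wy":0,"wz":0,"fingers":1},
    {"dx":0.05,"dy":-0.014,"dz":0,"wx":0,"wy":0,"wz":0,"fingers":1},
    {"dx":0,"dy":0,"dz":0,"wx":0,"wy":0,"wz":0,"fingers":1}
  ]
}}

```text
time_s: 1.1
tool_pos: [0.4541, 0.3909, 0.27]
tcp_rot: [0.155, 0.988, -0.001, -0.0]
wrist_force: [0.1, 0.7, 0.3]
finger_gap: 0.0853
grip_force: 0.0
```

Call:
{"op": "apply_moves", "data": {
  "increments": [
    {"dx":0.001,"dy":0,"dz":-0.04,"wx":0,"wy":0,"wz":0,"fingers":1},
    {"dx":0,"dy":0,"dz":-0.04,"wx":0,"wy":0,"wz":0,"fingers":1},
    {"dx":0,"dy":0,"dz":-0.024,"wx":0,"wy":0,"wz":0,"fingers":1},
    {"dx":0,"dy":0,"dz":0,"wx":0,"wy":0,"wz":0,"fingers":0},
    {"dx":0,"dy":0,"dz":0,"wx":0,"wy":0,"wz":0,"fingers":0}
  ]
}}

```text
time_s: 1.72
tool_pos: [0.4525, 0.393, 0.1685]
tcp_rot: [0.153, 0.988, 0.0, 0.0]
wrist_force: [-0.2, -0.3, -0.3]
finger_gap: 0.0511
grip_force: 0.0
```

Call:
{"op": "apply_moves", "data": {
  "increments": [
    {"dx":0,"dy":0,"dz":0,"wx":0,"wy":0,"wz":0,"fingers":0},
    {"dx":0,"dy":0,"dz":0,"wx":0,"wy":0,"wz":0,"fingers":0},
    {"dx":0,"dy":0,"dz":0,"wx":0,"wy":0,"wz":0,"fingers":0},
    {"dx":0,"dy":0,"dz":0,"wx":0,"wy":0,"wz":0,"fingers":0}
  ]
}}

```text
time_s: 2.22
tool_pos: [0.4529, 0.3928, 0.1682]
tcp_rot: [0.153, 0.988, 0.001, 0.0]
wrist_force: [-0.9, -0.5, 6.9]
finger_gap: 0.0163
grip_force: 58.2
```

Call:
{"op": "apply_moves", "data": {
  "increments": [
    {"dx":0,"dy":0,"dz":0.03,"wx":0,"wy":0,"wz":0,"fingers":0},
    {"dx":0,"dy":0,"dz":0.04,"wx":0,"wy":0,"wz":0,"fingers":0},
    {"dx":0,"dy":0,"dz":0.04,"wx":0,"wy":0,"wz":0,"fingers":0},
    {"dx":0,"dy":0,"dz":0.04,"wx":0,"wy":0,"wz":0,"fingers":0},
    {"dx":0,"dy":0,"dz":0,"wx":0,"wy":0,"wz":0,"fingers":0}
  ]
}}

```text
time_s: 2.85
tool_pos: [0.4533, 0.3932, 0.3202]
tcp_rot: [0.153, 0.988, 0.002, 0.002]
wrist_force: [-1.2, 0.2, -2.3]
finger_gap: 0.0161
grip_force: 58.7
```

```bash
cat >look.py <<'E'
from bench import r
from h import *; import sys
def bowls(save=None):
    st=r.read_state(); print("t",st["time_s"],"tcp",st["tool_pos"].round(4),"q",st["qpos"].round(2))
    for n in("top","side"):
        c=r.camera(n); P=cloud(c); X,Y,Z=P[...,0],P[...,1],P[...,2]
        if save: cv2.imwrite(f"pics/{n}_{save}.png",c["img"][:,:,::-1])
        hsv=cv2.cvtColor(c["img"],cv2.COLOR_RGB2HSV)
        m=((Z>.045)&(Z<.095)&(X>.3)&(X<.8)&(abs(Y)<.5)).astype(np.uint8)
        k,l,s,_=cv2.connectedComponentsWithStats(m)
        for i in range(1,k):
            if s[i,4]>60:
                Q=P[l==i]; R=rect(Q); print(n,np.round(R[0],1),np.round(R[1],1),round(R[2],1),"ztop",np.percentile(Q[:,2],95).round(3),"sat",np.median(hsv[l==i][:,1]))
        # brush handle (brown) high up
        m=(Z>.14)&(hsv[...,0]<20)&(hsv[...,1]>90)&(X>.3)&(X<.85)&(abs(Y)<.6)
        if m.sum()>20:
            Q=P[m]; print(n,"handle",m.sum(),rect(Q)[:2],"z",np.percentile(Q[:,2],[2,98]).round(3))
        b=(Z>.006)&(hsv[...,2]<60)&(hsv[...,1]<90)
if __name__=="__main__": bowls(*sys.argv[1:])
E
python3 look.py a
```

```text
t 2.85 tcp [0.4533 0.3932 0.3202] q [ 0.71  0.45  0.52  1.64 -0.    1.02]
top [ 751.8 -418.6] [158.3  43.7] 69.2 ztop 0.053 sat 29.0
top [654.7 365.6] [51.7 55.4] 63.3 ztop 0.094 sat 176.0
top [639.3  55.1] [54.7 53.9] 51.4 ztop 0.075 sat 11.0
top [539.3 246.5] [49.2 49.1] 29.9 ztop 0.062 sat 11.0
top [459.4 368.5] [53.4 20.7] 21.9 ztop 0.092 sat 7.0
top [454.8 397.8] [28.3 40.6] 90.0 ztop 0.089 sat 7.0
top handle 88 ((449.1810302734375, 386.5920104980469), (60.579872131347656, 22.109758377075195)) z [0.28  0.383]
side [ 748.3 -412.6] [163.3  49.2] 67.8 ztop 0.054 sat 42.0
side [637.5  56.6] [61.6 62.8] 52.1 ztop 0.075 sat 16.0
side [537.3 247.8] [48.7 55. ] 29.9 ztop 0.061 sat 16.0
side [651.3 379.7] [55.1 42.2] 15.2 ztop 0.093 sat 202.0
side [446.  408.2] [62.4 32.4] 35.0 ztop 0.093 sat 8.0
side handle 322 ((451.1787414550781, 395.94903564453125), (102.88226318359375, 72.64823150634766)) z [0.167 0.546]
```

View pics/side_a.png

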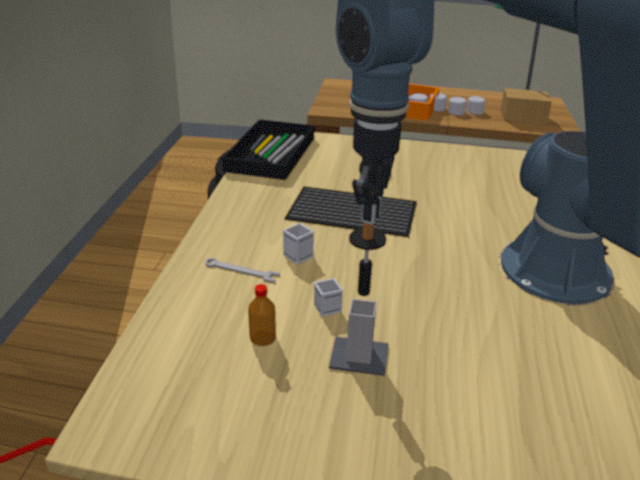

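The brush is held upright: collar at (368,237), bristle head at (365,277), clear of the stand tube. Next is the mid bowl.

Call:
{"op": "apply_moves", "data": {
  "increments": [
    {"dx":0.023,"dy":-0.042,"dz":0,"wx":0,"wy":0,"wz":0,"fingers":0},
    {"dx":0.023,"dy":-0.042,"dz":0,"wx":0,"wy":0,"wz":0,"fingers":0},
    {"dx":0.023,"dy":-0.042,"dz":0,"wx":0,"wy":0,"wz":0,"fingers":0},
    {"dx":0.023,"dy":-0.042,"dz":0,"wx":0,"wy":0,"wz":0,"fingers":0},
    {"dx":0.023,"dy":-0.042,"dz":0,"wx":0,"wy":0,"wz":0,"fingers":0}
  ]
}}

```text
time_s: 3.58
tool_pos: [0.5676, 0.1809, 0.316]
tcp_rot: [0.153, 0.988, -0.0, -0.001]
wrist_force: [-0.3, 0.7, -0.4]
finger_gap: 0.0166
grip_force: 58.7
```

Call:
{"op": "apply_moves", "data": {
  "increments": [
    {"dx":0.023,"dy":-0.042,"dz":0,"wx":0,"wy":0,"wz":0,"fingers":0},
    {"dx":0.023,"dy":-0.042,"dz":0,"wx":0,"wy":0,"wz":0,"fingers":0},
    {"dx":0.023,"dy":-0.042,"dz":0,"wx":0,"wy":0,"wz":0,"fingers":0},
    {"dx":0,"dy":0,"dz":0,"wx":0,"wy":0,"wz":0,"fingers":0},
    {"dx":0,"dy":0,"dz":0,"wx":0,"wy":0,"wz":0,"fingers":0}
  ]
}}

```text
time_s: 4.2
tool_pos: [0.6361, 0.0566, 0.3162]
tcp_rot: [0.153, 0.988, -0.0, -0.001]
wrist_force: [-0.9, 0.8, -1.4]
finger_gap: 0.0165
grip_force: 58.9
```

```bash
python3 look.py b; python3 - <<'E'
import cv2
a=cv2.imread("pics/side_b.png")[150:330,220:460]; cv2.imwrite("pics/side_b2.png",cv2.resize(a,None,fx=3,fy=3))
E
```

```text
t 4.2 tcp [0.6361 0.0566 0.3162] q [0.09 0.56 0.69 1.7  0.   0.4 ]
top [ 752.5 -418. ] [158.6  44.7] 68.9 ztop 0.053 sat 27.0
top [654.7 365.4] [52.4 55.5] 66.2 ztop 0.093 sat 168.0
top [461.4 369.5] [55.6 23.7] 27.8 ztop 0.093 sat 9.0
top [449.  406.8] [48.8 23.5] 32.4 ztop 0.092 sat 6.0
side [ 759.1 -364.6] [77.  42.2] 42.9 ztop 0.053 sat 46.0
side [635.9  57.4] [61.3 60.5] 49.9 ztop 0.075 sat 16.0
side [537.1 247.6] [50.4 54. ] 28.6 ztop 0.062 sat 16.0
side [651.  378.6] [55.1 40.6] 18.9 ztop 0.093 sat 205.0
side [446.7 408.5] [61.3 31.5] 33.7 ztop 0.092 sat 8.0
side handle 206 ((628.6820678710938, 48.80905532836914), (95.4260482788086, 45.277950286865234)) z [0.18  0.399]
```

View pics/side_b2.png

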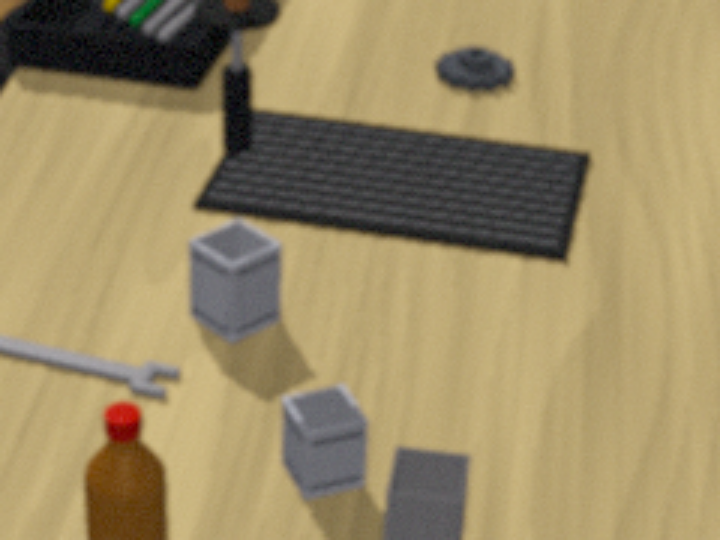

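The brush hangs straight above the mid bowl: tip at crop (237,150), bowl mouth centre at (236,243). I'll descend now.

Call:
{"op": "apply_moves", "data": {
  "increments": [
    {"dx":0.001,"dy":0,"dz":-0.04,"wx":0,"wy":0,"wz":0,"fingers":0},
    {"dx":0,"dy":0,"dz":-0.04,"wx":0,"wy":0,"wz":0,"fingers":0},
    {"dx":0,"dy":0,"dz":-0.03,"wx":0,"wy":0,"wz":0,"fingers":0},
    {"dx":0,"dy":0,"dz":-0.03,"wx":0,"wy":0,"wz":0,"fingers":0},
    {"dx":0,"dy":0,"dz":0,"wx":0,"wy":0,"wz":0,"fingers":0}
  ]
}}

```text
time_s: 4.92
tool_pos: [0.6358, 0.0573, 0.1756]
tcp_rot: [0.153, 0.988, -0.0, -0.002]
wrist_force: [0.4, -0.6, -0.3]
finger_gap: 0.0165
grip_force: 58.8
```

```bash
python3 look.py c; python3 - <<'E'
import cv2
a=cv2.imread("pics/side_c.png")[150:330,220:460]; cv2.imwrite("pics/side_c2.png",cv2.resize(a,None,fx=3,fy=3))
E
```

```text
t 4.925 tcp [0.6358 0.0573 0.1756] q [0.09 0.52 0.27 1.32 0.   0.4 ]
top [ 753.2 -419.5] [160.1  41.8] 69.6 ztop 0.053 sat 25.0
top [654.9 365.6] [53.4 55.5] 66.4 ztop 0.094 sat 171.0
top [538.7 246.8] [48.9 48. ] 29.1 ztop 0.061 sat 12.0
top [459.8 368.5] [53.3 21.3] 22.6 ztop 0.093 sat 6.0
top [448.8 407. ] [48.8 23.4] 33.0 ztop 0.091 sat 6.0
side [636.  56.] [62.4 61. ] 48.1 ztop 0.087 sat 17.0
side [537.6 246.6] [48.8 56.7] 31.4 ztop 0.062 sat 16.0
side [651.8 378.6] [55.2 41.2] 14.9 ztop 0.093 sat 203.0
side [454.6 398.4] [40.9 48.7] 88.6 ztop 0.093 sat 8.0
side handle 141 ((615.927978515625, 64.40393829345703), (122.01763916015625, 68.6683120727539)) z [0.141 0.452]
```

View pics/side_c2.png

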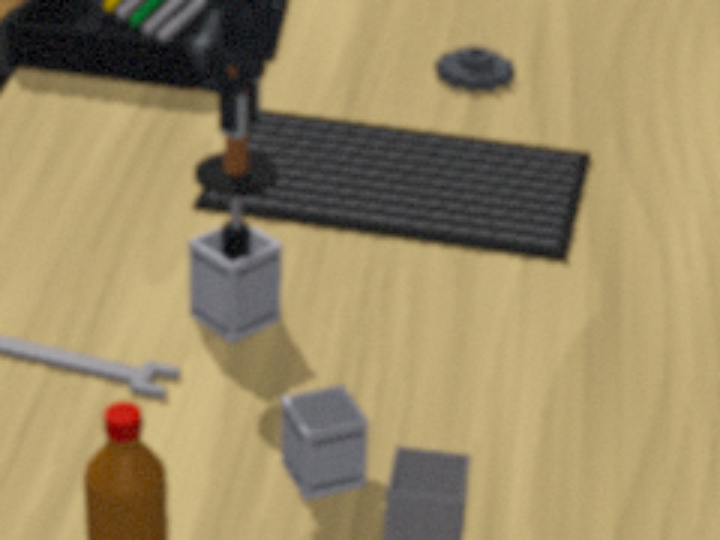

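The bristles are centred in the mid bowl, entering at crop (236,238). I'll finish the stroke now.

Call:
{"op": "apply_moves", "data": {
  "increments": [
    {"dx":0,"dy":0,"dz":-0.007,"wx":0,"wy":0,"wz":0,"fingers":0},
    {"dx":0,"dy":0,"dz":-0.004,"wx":0,"wy":0,"wz":0,"fingers":0},
    {"dx":0,"dy":0,"dz":0,"wx":0,"wy":0,"wz":0,"fingers":0}
  ]
}}

```text
time_s: 5.4
tool_pos: [0.6374, 0.0565, 0.1661]
tcp_rot: [0.153, 0.988, -0.0, -0.0]
wrist_force: [1.0, 0.4, -0.4]
finger_gap: 0.0166
grip_force: 58.8
```

Call:
{"op": "apply_moves", "data": {
  "increments": [
    {"dx":0,"dy":0,"dz":-0.002,"wx":0,"wy":0,"wz":0,"fingers":0},
    {"dx":0,"dy":0,"dz":0,"wx":0,"wy":0,"wz":0,"fingers":0}
  ]
}}

```text
time_s: 5.65
tool_pos: [0.6375, 0.0565, 0.1642]
tcp_rot: [0.153, 0.988, -0.0, -0.0]
wrist_force: [0.6, 0.6, -0.6]
finger_gap: 0.0165
grip_force: 58.8
```

Call:
{"op": "apply_moves", "data": {
  "increments": [
    {"dx":0,"dy":0,"dz":0.025,"wx":0,"wy":0,"wz":0,"fingers":0},
    {"dx":0,"dy":0,"dz":0.025,"wx":0,"wy":0,"wz":0,"fingers":0},
    {"dx":0,"dy":0,"dz":0,"wx":0,"wy":0,"wz":0,"fingers":0}
  ]
}}

```text
time_s: 6.02
tool_pos: [0.6384, 0.0565, 0.2161]
tcp_rot: [0.153, 0.988, 0.0, 0.002]
wrist_force: [-0.2, 0.0, -1.4]
finger_gap: 0.0168
grip_force: 58.9
```

Call:
{"op": "apply_moves", "data": {
  "increments": [
    {"dx":0,"dy":0,"dz":-0.025,"wx":0,"wy":0,"wz":0,"fingers":0},
    {"dx":0,"dy":0,"dz":-0.02,"wx":0,"wy":0,"wz":0,"fingers":0},
    {"dx":0,"dy":0,"dz":-0.005,"wx":0,"wy":0,"wz":0,"fingers":0},
    {"dx":0,"dy":0,"dz":0,"wx":0,"wy":0,"wz":0,"fingers":0}
  ]
}}

```text
time_s: 6.52
tool_pos: [0.6372, 0.0564, 0.1639]
tcp_rot: [0.153, 0.988, -0.0, -0.0]
wrist_force: [-0.5, -0.7, -1.1]
finger_gap: 0.0167
grip_force: 58.9
```

Call:
{"op": "apply_moves", "data": {
  "increments": [
    {"dx":0,"dy":0,"dz":0.03,"wx":0,"wy":0,"wz":0,"fingers":0},
    {"dx":0,"dy":0,"dz":0.04,"wx":0,"wy":0,"wz":0,"fingers":0},
    {"dx":0,"dy":0,"dz":0.04,"wx":0,"wy":0,"wz":0,"fingers":0},
    {"dx":0,"dy":0,"dz":0.03,"wx":0,"wy":0,"wz":0,"fingers":0},
    {"dx":0,"dy":0,"dz":0,"wx":0,"wy":0,"wz":0,"fingers":0}
  ]
}}

```text
time_s: 7.15
tool_pos: [0.6383, 0.0566, 0.3063]
tcp_rot: [0.153, 0.988, 0.0, 0.002]
wrist_force: [-0.7, 0.2, -1.2]
finger_gap: 0.0166
grip_force: 59.0
```

Call:
{"op": "apply_moves", "data": {
  "increments": [
    {"dx":-0.02,"dy":0.038,"dz":0,"wx":0,"wy":0,"wz":0,"fingers":0},
    {"dx":-0.02,"dy":0.038,"dz":0,"wx":0,"wy":0,"wz":0,"fingers":0},
    {"dx":-0.02,"dy":0.038,"dz":0,"wx":0,"wy":0,"wz":0,"fingers":0},
    {"dx":-0.02,"dy":0.038,"dz":0,"wx":0,"wy":0,"wz":0,"fingers":0},
    {"dx":-0.02,"dy":0.038,"dz":0,"wx":0,"wy":0,"wz":0,"fingers":0}
  ]
}}

```text
time_s: 7.78
tool_pos: [0.5364, 0.2475, 0.3032]
tcp_rot: [0.153, 0.988, -0.0, -0.001]
wrist_force: [0.8, -0.3, -1.4]
finger_gap: 0.0169
grip_force: 58.9
```

Call:
{"op": "apply_moves", "data": {
  "increments": [
    {"dx":0,"dy":0,"dz":-0.02,"wx":0,"wy":0,"wz":0,"fingers":0},
    {"dx":0,"dy":0,"dz":0,"wx":0,"wy":0,"wz":0,"fingers":0}
  ]
}}

```text
time_s: 8.02
tool_pos: [0.5364, 0.2464, 0.2823]
tcp_rot: [0.153, 0.988, -0.001, -0.001]
wrist_force: [-0.5, -0.4, -0.8]
finger_gap: 0.0165
grip_force: 58.8
```

```bash
python3 look.py d |grep -v 65[0-9]
```

```text
t 8.025 tcp [0.5364 0.2464 0.2823] q [ 0.43  0.42  0.37  1.53 -0.    0.74]
top [ 752.3 -418.5] [159.7  42.8] 69.4 ztop 0.052 sat 27.0
top [639.2  55.1] [54.6 53.8] 51.3 ztop 0.076 sat 10.0
top [539.2 245.6] [48.5 47.7] 29.3 ztop 0.061 sat 11.0
side [ 748.4 -415.6] [166.6  48. ] 67.8 ztop 0.054 sat 44.0
side [637.7  57. ] [60.5 62. ] 49.4 ztop 0.075 sat 16.0
side [536.6 247.4] [48.7 55.4] 29.3 ztop 0.061 sat 15.0
side [454.6 397.9] [40.9 49. ] 89.2 ztop 0.093 sat 8.0
```

Call:
{"op": "apply_moves", "data": {
  "increments": [
    {"dx":0.0005,"dy":0.0005,"dz":-0.04,"wx":0,"wy":0,"wz":0,"fingers":0},
    {"dx":0,"dy":0,"dz":-0.03,"wx":0,"wy":0,"wz":0,"fingers":0},
    {"dx":0,"dy":0,"dz":-0.015,"wx":0,"wy":0,"wz":0,"fingers":0},
    {"dx":0,"dy":0,"dz":0,"wx":0,"wy":0,"wz":0,"fingers":0}
  ]
}}

```text
time_s: 8.62
tool_pos: [0.538, 0.2466, 0.1992]
tcp_rot: [0.154, 0.988, -0.0, -0.0]
wrist_force: [0.7, 0.3, -0.1]
finger_gap: 0.0165
grip_force: 58.9
```

```bash
python3 look.py e |grep -E "tcp|side .53"; python3 - <<'E'
import cv2
a=cv2.imread("pics/side_e.png")[230:330,270:400]; cv2.imwrite("pics/side_e2.png",cv2.resize(a,None,fx=4,fy=4))
E
```

```text
t 8.625 tcp [0.538  0.2466 0.1992] q [ 0.43  0.41  0.16  1.32 -0.    0.74]
side [537.2 247.8] [48.6 53.7] 27.0 ztop 0.087 sat 18.0
```

View pics/side_e2.png

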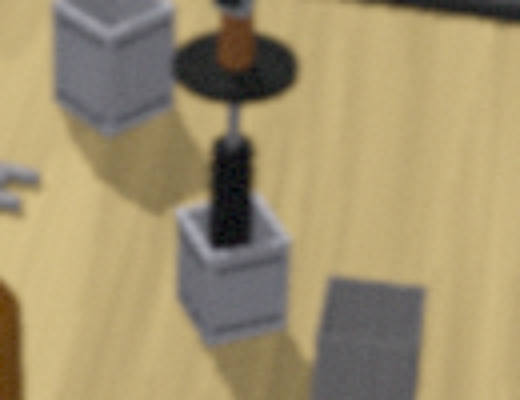

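The bristles enter the short bowl with clearance all round, at crop (230,240) inside a mouth spanning about 180–290. I'll do the stroke.

Call:
{"op": "apply_moves", "data": {
  "increments": [
    {"dx":0,"dy":0,"dz":-0.02,"wx":0,"wy":0,"wz":0,"fingers":0},
    {"dx":0,"dy":0,"dz":-0.012,"wx":0,"wy":0,"wz":0,"fingers":0},
    {"dx":0,"dy":0,"dz":-0.003,"wx":0,"wy":0,"wz":0,"fingers":0},
    {"dx":0,"dy":0,"dz":0,"wx":0,"wy":0,"wz":0,"fingers":0}
  ]
}}

```text
time_s: 9.22
tool_pos: [0.5382, 0.2471, 0.1648]
tcp_rot: [0.153, 0.988, 0.0, 0.0]
wrist_force: [-0.0, -1.1, -0.7]
finger_gap: 0.0163
grip_force: 58.9
```

Call:
{"op": "apply_moves", "data": {
  "increments": [
    {"dx":0,"dy":0,"dz":0.02,"wx":0,"wy":0,"wz":0,"fingers":0},
    {"dx":0,"dy":0,"dz":0.02,"wx":0,"wy":0,"wz":0,"fingers":0},
    {"dx":0,"dy":0,"dz":0,"wx":0,"wy":0,"wz":0,"fingers":0}
  ]
}}

```text
time_s: 9.6
tool_pos: [0.5389, 0.2474, 0.2061]
tcp_rot: [0.153, 0.988, 0.001, 0.001]
wrist_force: [0.1, -0.5, -0.2]
finger_gap: 0.0169
grip_force: 58.9
```

Call:
{"op": "apply_moves", "data": {
  "increments": [
    {"dx":0,"dy":0,"dz":-0.02,"wx":0,"wy":0,"wz":0,"fingers":0},
    {"dx":0,"dy":0,"dz":-0.015,"wx":0,"wy":0,"wz":0,"fingers":0},
    {"dx":0,"dy":0,"dz":-0.005,"wx":0,"wy":0,"wz":0,"fingers":0},
    {"dx":0,"dy":0,"dz":0,"wx":0,"wy":0,"wz":0,"fingers":0}
  ]
}}

```text
time_s: 10.1
tool_pos: [0.5379, 0.247, 0.1642]
tcp_rot: [0.153, 0.988, -0.0, -0.0]
wrist_force: [0.4, 0.3, -0.7]
finger_gap: 0.0165
grip_force: 59.0
```

Call:
{"op": "apply_moves", "data": {
  "increments": [
    {"dx":0,"dy":0,"dz":0.03,"wx":0,"wy":0,"wz":0,"fingers":0},
    {"dx":0,"dy":0,"dz":0.04,"wx":0,"wy":0,"wz":0,"fingers":0},
    {"dx":0,"dy":0,"dz":0.04,"wx":0,"wy":0,"wz":0,"fingers":0},
    {"dx":0,"dy":0,"dz":0.045,"wx":0,"wy":0,"wz":0,"fingers":0},
    {"dx":0,"dy":0,"dz":0,"wx":0,"wy":0,"wz":0,"fingers":0}
  ]
}}

```text
time_s: 10.72
tool_pos: [0.5391, 0.2475, 0.3228]
tcp_rot: [0.153, 0.988, 0.002, 0.002]
wrist_force: [1.1, 0.6, -1.1]
finger_gap: 0.0166
grip_force: 59.0
```

Call:
{"op": "apply_moves", "data": {
  "increments": [
    {"dx":-0.021,"dy":0.036,"dz":0,"wx":0,"wy":0,"wz":0,"fingers":0},
    {"dx":-0.021,"dy":0.036,"dz":0,"wx":0,"wy":0,"wz":0,"fingers":0},
    {"dx":-0.021,"dy":0.036,"dz":0,"wx":0,"wy":0,"wz":0,"fingers":0},
    {"dx":-0.021,"dy":0.036,"dz":0,"wx":0,"wy":0,"wz":0,"fingers":0},
    {"dx":0,"dy":0,"dz":0,"wx":0,"wy":0,"wz":0,"fingers":0}
  ]
}}

```text
time_s: 11.35
tool_pos: [0.4524, 0.393, 0.3183]
tcp_rot: [0.152, 0.988, -0.0, -0.001]
wrist_force: [-0.7, -0.9, -1.4]
finger_gap: 0.0167
grip_force: 58.9
```

```bash
cat >stand.py <<'E'
from look import *
print(r.read_state()["tool_pos"])
for n in("top","side"):
    c=r.camera(n); P=cloud(c); X,Y,Z=[P[...,i] for i in range(3)]
    w=(X>.38)&(X<.53)&(Y>.31)&(Y<.47)
    for a,b in((.112,.14),(.15,.26)):
        Q=P[w&(Z>a)&(Z<b)]
        if len(Q)>5: print(n,a,b,len(Q),rect(Q),np.median(Q,0).round(4))
    cv2.imwrite(f"pics/{n}_st.png",cv2.resize(c["img"][:,:,::-1][230:390,300:420] if n=="side" else c["img"][:,:,::-1][250:340,100:210],None,fx=4,fy=4))
E
python3 stand.py
```

```text
[0.45238058 0.39302275 0.31832722]
top 0.112 0.14 130 ((456.1581115722656, 389.28253173828125), (48.118263244628906, 47.90526580810547), 89.3909683227539) [0.4584 0.3731 0.1218]
top 0.15 0.26 110 ((456.57958984375, 383.4392395019531), (24.775087356567383, 10.992159843444824), 8.62346076965332) [0.4573 0.3808 0.1876]
side 0.112 0.14 362 ((454.57220458984375, 390.9582214355469), (54.87431716918945, 48.31636047363281), 88.91852569580078) [0.4544 0.3952 0.1211]
side 0.15 0.26 525 ((455.49261474609375, 391.76104736328125), (24.617555618286133, 26.205394744873047), 1.8945794105529785) [0.455  0.3977 0.205 ]
```

View pics/side_st.png

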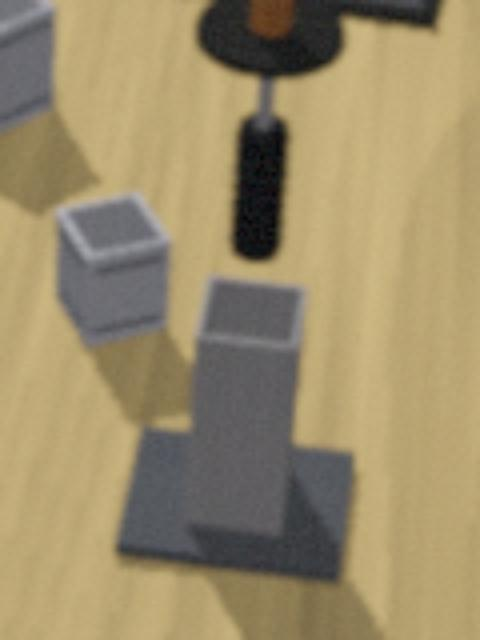

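The brush is aligned above the tube: tip at crop (255,250), tube mouth at (250,312). I'll lower it in.

Call:
{"op": "apply_moves", "data": {
  "increments": [
    {"dx":0,"dy":-0.0005,"dz":-0.03,"wx":0,"wy":0,"wz":0,"fingers":0},
    {"dx":0,"dy":0,"dz":-0.04,"wx":0,"wy":0,"wz":0,"fingers":0},
    {"dx":0,"dy":0,"dz":-0.04,"wx":0,"wy":0,"wz":0,"fingers":0},
    {"dx":0,"dy":0,"dz":-0.025,"wx":0,"wy":0,"wz":0,"fingers":0},
    {"dx":0,"dy":0,"dz":0,"wx":0,"wy":0,"wz":0,"fingers":0}
  ]
}}

```text
time_s: 12.08
tool_pos: [0.4536, 0.3888, 0.1827]
tcp_rot: [0.154, 0.988, -0.001, -0.001]
wrist_force: [-0.4, 0.2, -0.7]
finger_gap: 0.0166
grip_force: 58.8
```

Call:
{"op": "apply_moves", "data": {
  "increments": [
    {"dx":0,"dy":0,"dz":-0.008,"wx":0,"wy":0,"wz":0,"fingers":0},
    {"dx":0,"dy":0,"dz":-0.004,"wx":0,"wy":0,"wz":0,"fingers":0},
    {"dx":0,"dy":0,"dz":0,"wx":0,"wy":0,"wz":0,"fingers":0}
  ]
}}

```text
time_s: 12.45
tool_pos: [0.4541, 0.3905, 0.1725]
tcp_rot: [0.153, 0.988, 0.0, 0.0]
wrist_force: [0.3, 0.4, -1.2]
finger_gap: 0.0164
grip_force: 58.8
```

Call:
{"op": "apply_moves", "data": {
  "increments": [
    {"dx":0,"dy":0,"dz":-0.003,"wx":0,"wy":0,"wz":0,"fingers":0},
    {"dx":0,"dy":0,"dz":0,"wx":0,"wy":0,"wz":0,"fingers":0},
    {"dx":0,"dy":0,"dz":0,"wx":0,"wy":0,"wz":0,"fingers":0}
  ]
}}

```text
time_s: 12.82
tool_pos: [0.454, 0.3906, 0.1694]
tcp_rot: [0.153, 0.988, 0.0, 0.0]
wrist_force: [-0.3, 1.0, -0.6]
finger_gap: 0.017
grip_force: 58.8
```

Call:
{"op": "apply_moves", "data": {
  "increments": [
    {"dx":0,"dy":0,"dz":0,"wx":0,"wy":0,"wz":0,"fingers":0.5},
    {"dx":0,"dy":0,"dz":0,"wx":0,"wy":0,"wz":0,"fingers":1},
    {"dx":0,"dy":0,"dz":0,"wx":0,"wy":0,"wz":0,"fingers":1},
    {"dx":0,"dy":0,"dz":0,"wx":0,"wy":0,"wz":0,"fingers":1},
    {"dx":0,"dy":0,"dz":0,"wx":0,"wy":0,"wz":0,"fingers":1}
  ]
}}

```text
time_s: 13.45
tool_pos: [0.454, 0.3905, 0.1693]
tcp_rot: [0.153, 0.988, 0.0, 0.0]
wrist_force: [0.4, -0.0, 0.2]
finger_gap: 0.0856
grip_force: 0.0
```

Call:
{"op": "apply_moves", "data": {
  "increments": [
    {"dx":0,"dy":0,"dz":0.03,"wx":0,"wy":0,"wz":0,"fingers":1},
    {"dx":0,"dy":0,"dz":0.04,"wx":0,"wy":0,"wz":0,"fingers":1},
    {"dx":0,"dy":0,"dz":0.04,"wx":0,"wy":0,"wz":0,"fingers":1},
    {"dx":0,"dy":0,"dz":0.04,"wx":0,"wy":0,"wz":0,"fingers":1}
  ]
}}

```text
time_s: 13.95
tool_pos: [0.4538, 0.3903, 0.3207]
tcp_rot: [0.153, 0.988, 0.0, 0.0]
wrist_force: [0.7, 1.0, -0.2]
finger_gap: 0.0857
grip_force: 0.0
```

```bash
python3 stand.py; python3 look.py f
```

```text
[0.45378931 0.39034868 0.32074775]
top 0.112 0.14 547 ((457.1055603027344, 388.07586669921875), (64.19656372070312, 65.59491729736328), 88.28022003173828) [0.4601 0.383  0.1285]
top 0.15 0.26 163 ((457.37298583984375, 387.9092102050781), (17.959369659423828, 17.92978858947754), 20.581085205078125) [0.4576 0.3825 0.2074]
side 0.112 0.14 706 ((456.3407287597656, 390.85784912109375), (67.46308135986328, 65.31161499023438), 81.16859436035156) [0.4542 0.4001 0.1292]
side 0.15 0.26 370 ((455.2492980957031, 392.7680358886719), (19.187997817993164, 17.774141311645508), 27.224609375) [0.4559 0.3957 0.1926]
t 14.05 tcp [0.4548 0.3912 0.3235] q [ 0.71  0.45  0.53  1.64 -0.    1.02]
top [ 752.4 -420.3] [159.6  42. ] 69.4 ztop 0.052 sat 29.0
top [654.9 366. ] [53.  55.5] 65.4 ztop 0.094 sat 176.0
top [639.5  55.4] [54.3 53.9] 51.6 ztop 0.076 sat 11.0
top [538.8 246.5] [48.7 48.8] 30.1 ztop 0.062 sat 11.0
top [461.  368.4] [54.5 23.5] 26.0 ztop 0.093 sat 7.0
top handle 178 ((444.7659912109375, 379.42510986328125), (47.550140380859375, 18.076461791992188)) z [0.142 0.227]
side [ 748.1 -415.4] [155.1  46.9] 67.2 ztop 0.053 sat 47.5
side [636.9  55.7] [60.9 62.9] 50.8 ztop 0.075 sat 15.0
side [537.4 246.8] [49.1 55. ] 30.4 ztop 0.061 sat 15.0
side [651.9 379. ] [55.2 40.9] 14.1 ztop 0.093 sat 204.0
side [445.4 406.9] [63.1 32.6] 36.7 ztop 0.092 sat 8.0
side handle 480 ((449.7884216308594, 395.19256591796875), (132.6748504638672, 74.60869598388672)) z [0.142 0.549]
```

The brush hangs as it did at the start and the bowls haven't moved. To flip the mid bowl, I'll grip it with the tool nearly horizontal along azimuth 51.5°, then roll it 180°.

Call:
{"op": "apply_moves", "data": {
  "increments": [
    {"dx":0.016,"dy":-0.051,"dz":0,"wx":0,"wy":0,"wz":8.64,"fingers":1},
    {"dx":0.016,"dy":-0.051,"dz":0,"wx":0,"wy":0,"wz":8.64,"fingers":1},
    {"dx":0.016,"dy":-0.051,"dz":0,"wx":0,"wy":0,"wz":8.64,"fingers":1},
    {"dx":0.016,"dy":-0.051,"dz":0,"wx":0,"wy":0,"wz":8.64,"fingers":1},
    {"dx":0.016,"dy":-0.051,"dz":0,"wx":0,"wy":0,"wz":8.64,"fingers":1}
  ]
}}

```text
time_s: 14.78
tool_pos: [0.5338, 0.1337, 0.3181]
tcp_rot: [-0.224, 0.975, -0.0, -0.001]
wrist_force: [1.0, 0.5, -0.3]
finger_gap: 0.0855
grip_force: 0.0
```

Call:
{"op": "apply_moves", "data": {
  "increments": [
    {"dx":0.016,"dy":-0.051,"dz":0,"wx":0,"wy":0,"wz":8.64,"fingers":1},
    {"dx":0.016,"dy":-0.051,"dz":0,"wx":0,"wy":0,"wz":8.64,"fingers":1},
    {"dx":0.016,"dy":-0.051,"dz":0,"wx":0,"wy":0,"wz":8.64,"fingers":1},
    {"dx":0,"dy":0,"dz":0,"wx":0,"wy":0,"wz":0,"fingers":1}
  ]
}}

```text
time_s: 15.28
tool_pos: [0.5821, -0.0207, 0.3174]
tcp_rot: [-0.434, 0.901, 0.0, -0.001]
wrist_force: [0.5, 1.1, -0.3]
finger_gap: 0.0854
grip_force: 0.0
```

```bash
cat >plan.py <<'E'
import sys,numpy as np
from bench import r
from scipy.spatial.transform import Rotation as Ro
def go(pos,phi,down,flip=0,roll=0):
    s=r.read_state(); R=Ro.from_quat(s["tcp_rot"]); f,d=np.radians([phi,down])
    z=np.array([np.cos(f)*np.cos(d),np.sin(f)*np.cos(d),-np.sin(d)]); y=np.array([-np.sin(f),np.cos(f),0])*(-1 if flip else 1)
    T=Ro.from_rotvec(np.radians(roll)*z)*Ro.from_matrix(np.c_[np.cross(y,z),y,z])
    v=np.degrees((T*R.inv()).as_rotvec()); m=R.as_matrix()
    print("t",s["time_s"],"pos",s["tool_pos"].round(4),"q",s["qpos"].round(3),"zax",m[:,2].round(3),"yax",m[:,1].round(3),"az",np.degrees(np.arctan2(m[1,2],m[0,2])).round(1),"down",-np.degrees(np.arcsin(m[2,2])).round(1))
    print("shift",(np.array(pos)-s["tool_pos"]).round(4),"turn",v.round(2),"norm",np.linalg.norm(v).round(1))
if __name__=="__main__": a=list(map(float,sys.argv[1:])); go(a[:3],*a[3:])
E
python3 plan.py .581 -.015 .2 51.5 8
```

```text
t 15.275 pos [ 0.5821 -0.0207  0.3174] q [-0.035  0.411  0.455  1.618 -0.    -0.933] zax [-0.003 -0.    -1.   ] yax [-0.782  0.624  0.002] az -171.5 down 89.8
shift [-0.0011  0.0057 -0.1174] turn [ 64.17 -51.23  -0.  ] norm 82.1
```

Call:
{"op": "apply_moves", "data": {
  "increments": [
    {"dx":0,"dy":0,"dz":0,"wx":8.02,"wy":-6.4,"wz":0,"fingers":1},
    {"dx":0,"dy":0,"dz":0,"wx":8.02,"wy":-6.4,"wz":0,"fingers":1},
    {"dx":0,"dy":0,"dz":0,"wx":8.02,"wy":-6.4,"wz":0,"fingers":1},
    {"dx":0,"dy":0,"dz":0,"wx":8.02,"wy":-6.4,"wz":0,"fingers":1},
    {"dx":0,"dy":0,"dz":0,"wx":8.02,"wy":-6.4,"wz":0,"fingers":1}
  ]
}}

```text
time_s: 15.9
tool_pos: [0.5811, -0.0168, 0.3193]
tcp_rot: [-0.391, 0.811, 0.189, 0.393]
wrist_force: [2.0, 1.4, 0.1]
finger_gap: 0.0857
grip_force: 0.0
```

Call:
{"op": "apply_moves", "data": {
  "increments": [
    {"dx":0,"dy":0,"dz":0,"wx":8.02,"wy":-6.4,"wz":0,"fingers":1},
    {"dx":0,"dy":0,"dz":0,"wx":8.02,"wy":-6.4,"wz":0,"fingers":1},
    {"dx":0,"dy":0,"dz":0,"wx":8.02,"wy":-6.4,"wz":0,"fingers":1},
    {"dx":0,"dy":0,"dz":0,"wx":0,"wy":0,"wz":0,"fingers":1}
  ]
}}

```text
time_s: 16.4
tool_pos: [0.585, -0.0181, 0.3157]
tcp_rot: [-0.334, 0.703, 0.271, 0.566]
wrist_force: [-0.3, 0.6, 0.1]
finger_gap: 0.0857
grip_force: 0.0
```

```bash
python3 plan.py .581 -.015 .2 51.5 8
```

```text
t 16.4 pos [ 0.585  -0.0181  0.3157] q [-0.583  0.154 -0.58   0.414  1.336 -1.133] zax [ 0.615  0.76  -0.212] yax [-0.777  0.63   0.004] az 51.0 down 12.2
shift [-0.004   0.0031 -0.1157] turn [ 3.15 -2.82  0.54] norm 4.3
```

Call:
{"op": "apply_moves", "data": {
  "increments": [
    {"dx":0.022,"dy":0.03,"dz":-0.02,"wx":1.6,"wy":-1.4,"wz":0.3,"fingers":1},
    {"dx":0.022,"dy":0.03,"dz":-0.02,"wx":1.6,"wy":-1.4,"wz":0.3,"fingers":1},
    {"dx":0.021,"dy":0.029,"dz":-0.03,"wx":0,"wy":0,"wz":0,"fingers":1},
    {"dx":0,"dy":0,"dz":-0.04,"wx":0,"wy":0,"wz":0,"fingers":1},
    {"dx":0,"dy":0,"dz":0,"wx":0,"wy":0,"wz":0,"fingers":1}
  ]
}}

```text
time_s: 17.02
tool_pos: [0.6257, 0.0247, 0.2294]
tcp_rot: [-0.333, 0.696, 0.276, 0.574]
wrist_force: [0.0, -0.9, 1.1]
finger_gap: 0.0854
grip_force: 0.0
```

```bash
python3 plan.py .650 .071 .037 51.5 8; python3 look.py g; python3 - <<'E'
import cv2
a=cv2.imread("pics/side_g.png"); cv2.imwrite("pics/side_g2.png",a[60:330,180:540])
E
```

```text
t 17.025 pos [0.6257 0.0247 0.2294] q [-0.466  0.307 -0.807 -0.372  1.287 -0.72 ] zax [ 0.615  0.765 -0.189] yax [-0.779  0.627  0.001] az 51.2 down 10.9
shift [ 0.0243  0.0463 -0.1924] turn [ 2.2  -1.86  0.31] norm 2.9
t 17.025 tcp [0.6257 0.0247 0.2294] q [-0.47  0.31 -0.81 -0.37  1.29 -0.72]
top [ 753.5 -418.5] [159.  42.] 69.5 ztop 0.052 sat 26.5
top [655.  365.7] [52.9 55.2] 66.5 ztop 0.093 sat 173.0
top [639.5  55.5] [54.7 53.8] 51.6 ztop 0.076 sat 11.0
top [538.6 246.4] [49. 50.] 28.9 ztop 0.062 sat 10.0
top [457.4 366.8] [50.4 14.6] 13.6 ztop 0.093 sat 6.0
top handle 179 ((402.935791015625, 147.72727966308594), (512.1347045898438, 17.38775062561035)) z [0.143 0.227]
side [ 746.8 -415.6] [161.9  49.2] 66.0 ztop 0.054 sat 43.0
side [635.6  56.2] [61.  61.7] 51.6 ztop 0.075 sat 15.0
side [537.1 247.8] [48.6 53.1] 30.7 ztop 0.061 sat 15.0
side [650.8 380.3] [55.1 40.2] 16.5 ztop 0.093 sat 203.0
side [454.6 396.8] [43.4 48.8] 88.9 ztop 0.092 sat 8.0
side handle 471 ((509.8548889160156, 59.658905029296875), (634.8909912109375, 288.26849365234375)) z [0.142 0.346]
```

View pics/side_g2.png

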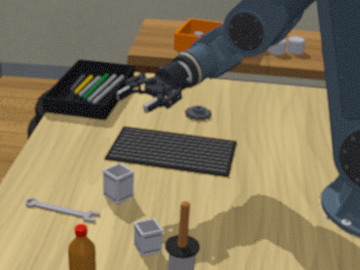

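The gripper at (150,95) in the crop is nearly horizontal above the bench and the bowls are undisturbed. I'll carry on above the bowl.

Call:
{"op": "apply_moves", "data": {
  "increments": [
    {"dx":0.006,"dy":0.012,"dz":0,"wx":0.5,"wy":-0.5,"wz":0.1,"fingers":1},
    {"dx":0.006,"dy":0.012,"dz":0,"wx":0.5,"wy":-0.5,"wz":0.1,"fingers":1},
    {"dx":0.006,"dy":0.012,"dz":0,"wx":0.6,"wy":-0.4,"wz":0.1,"fingers":1},
    {"dx":0.006,"dy":0.011,"dz":0,"wx":0.6,"wy":-0.5,"wz":0,"fingers":1},
    {"dx":0,"dy":0,"dz":0,"wx":0,"wy":0,"wz":0,"fingers":1}
  ]
}}

```text
time_s: 17.75
tool_pos: [0.6508, 0.0707, 0.2331]
tcp_rot: [-0.329, 0.678, 0.283, 0.593]
wrist_force: [-0.2, -0.1, -0.1]
finger_gap: 0.0855
grip_force: 0.0
```

Call:
{"op": "apply_moves", "data": {
  "increments": [
    {"dx":0,"dy":0,"dz":-0.025,"wx":0,"wy":0,"wz":0,"fingers":1},
    {"dx":0,"dy":0,"dz":-0.025,"wx":0,"wy":0,"wz":0,"fingers":1},
    {"dx":0,"dy":0,"dz":-0.025,"wx":0,"wy":0,"wz":0,"fingers":1},
    {"dx":0,"dy":0,"dz":0,"wx":0,"wy":0,"wz":0,"fingers":1}
  ]
}}

```text
time_s: 18.25
tool_pos: [0.6504, 0.0699, 0.1561]
tcp_rot: [-0.328, 0.679, 0.283, 0.593]
wrist_force: [-0.4, -1.0, 0.3]
finger_gap: 0.0856
grip_force: 0.0
```

```bash
python3 plan.py .650 .071 .037 51.5 8
```

```text
t 18.25 pos [0.6504 0.0699 0.1561] q [-0.366  0.595 -0.921 -1.089  1.234 -0.41 ] zax [ 0.618  0.774 -0.137] yax [-0.782  0.624 -0.004] az 51.4 down 7.9
shift [-0.0004  0.0011 -0.1191] turn [0.05 0.28 0.1 ] norm 0.3
```

Call:
{"op": "apply_moves", "data": {
  "increments": [
    {"dx":0,"dy":0.001,"dz":-0.02,"wx":0,"wy":0,"wz":0,"fingers":1},
    {"dx":0,"dy":0,"dz":-0.02,"wx":0,"wy":0,"wz":0,"fingers":1},
    {"dx":0,"dy":0,"dz":-0.02,"wx":0,"wy":0,"wz":0,"fingers":1},
    {"dx":0,"dy":0,"dz":0,"wx":0,"wy":0,"wz":0,"fingers":1}
  ]
}}

```text
time_s: 18.75
tool_pos: [0.6506, 0.0711, 0.0972]
tcp_rot: [-0.329, 0.678, 0.283, 0.593]
wrist_force: [0.6, -0.4, -0.0]
finger_gap: 0.0854
grip_force: 0.0
```

```bash
python3 plan.py .650 .071 .037 51.5 8
```

```text
t 18.75 pos [0.6506 0.0711 0.0972] q [-0.363  0.762 -0.915 -1.254  1.232 -0.407] zax [ 0.618  0.774 -0.136] yax [-0.782  0.624 -0.006] az 51.4 down 7.8
shift [-0.0006 -0.0001 -0.0602] turn [0.07 0.37 0.08] norm 0.4
```

Call:
{"op": "apply_moves", "data": {
  "increments": [
    {"dx":0,"dy":0,"dz":-0.02,"wx":0,"wy":0,"wz":0,"fingers":1},
    {"dx":0,"dy":0,"dz":-0.015,"wx":0,"wy":0,"wz":0,"fingers":1},
    {"dx":0,"dy":0,"dz":0,"wx":0,"wy":0,"wz":0,"fingers":1}
  ]
}}

```text
time_s: 19.12
tool_pos: [0.6507, 0.0712, 0.0626]
tcp_rot: [-0.329, 0.678, 0.283, 0.593]
wrist_force: [-0.0, -0.6, 0.3]
finger_gap: 0.0853
grip_force: 0.0
```

Call:
{"op": "apply_moves", "data": {
  "increments": [
    {"dx":0,"dy":0,"dz":-0.012,"wx":0,"wy":0,"wz":0,"fingers":1},
    {"dx":0,"dy":0,"dz":-0.01,"wx":0,"wy":0,"wz":0,"fingers":1},
    {"dx":0,"dy":0,"dz":0,"wx":0,"wy":0,"wz":0,"fingers":1}
  ]
}}

```text
time_s: 19.5
tool_pos: [0.65, 0.0716, 0.0391]
tcp_rot: [-0.329, 0.678, 0.283, 0.593]
wrist_force: [-0.5, -0.4, 0.3]
finger_gap: 0.0855
grip_force: 0.0
```

```bash
python3 plan.py .650 .071 .037 51.5 8; python3 look.py h>/dev/null;  python3 - <<'E'
import cv2
a=cv2.imread("pics/side_h.png")[130:310,220:440]; b=cv2.imread("pics/top_h.png")[170:310,240:440]
a=cv2.resize(a,(660,540)); cv2.imwrite("pics/side_h2.png",cv2.hconcat([cv2.resize(a,(400,330)),cv2.resize(b,(400,330))]))
E
```

```text
t 19.5 pos [0.65   0.0716 0.0391] q [-0.363  0.923 -0.887 -1.387  1.232 -0.406] zax [ 0.618  0.774 -0.136] yax [-0.782  0.623 -0.005] az 51.4 down 7.8
shift [-0.     -0.0006 -0.0021] turn [0.05 0.33 0.06] norm 0.3
```

View pics/side_h2.png

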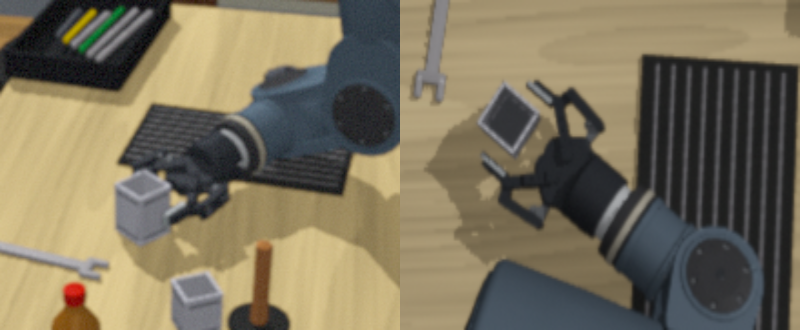

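The right half (top view) shows the open fingers straddling the bowl at (508,118), and the side view shows the gripper clear of the bench. I'll advance a little and close.

Call:
{"op": "apply_moves", "data": {
  "increments": [
    {"dx":0.003,"dy":0.004,"dz":0,"wx":0,"wy":0,"wz":0,"fingers":1},
    {"dx":0,"dy":0,"dz":0,"wx":0,"wy":0,"wz":0,"fingers":0},
    {"dx":0,"dy":0,"dz":0,"wx":0,"wy":0,"wz":0,"fingers":0},
    {"dx":0,"dy":0,"dz":0,"wx":0,"wy":0,"wz":0,"fingers":0},
    {"dx":0,"dy":0,"dz":0,"wx":0,"wy":0,"wz":0,"fingers":0}
  ]
}}

```text
time_s: 20.23
tool_pos: [0.6532, 0.0756, 0.04]
tcp_rot: [-0.329, 0.678, 0.283, 0.593]
wrist_force: [1.5, 1.9, 2.1]
finger_gap: 0.0537
grip_force: 61.4
```

Call:
{"op": "apply_moves", "data": {
  "increments": [
    {"dx":0,"dy":0,"dz":0,"wx":0,"wy":0,"wz":0,"fingers":0},
    {"dx":0,"dy":0,"dz":0.02,"wx":0,"wy":0,"wz":0,"fingers":0},
    {"dx":0,"dy":0,"dz":0.03,"wx":0,"wy":0,"wz":0,"fingers":0},
    {"dx":0,"dy":0,"dz":0.03,"wx":0,"wy":0,"wz":0,"fingers":0},
    {"dx":0,"dy":0,"dz":0,"wx":0,"wy":0,"wz":0,"fingers":0}
  ]
}}

```text
time_s: 20.85
tool_pos: [0.6535, 0.0753, 0.1216]
tcp_rot: [-0.329, 0.678, 0.282, 0.594]
wrist_force: [0.8, 0.2, -2.7]
finger_gap: 0.0533
grip_force: 62.0
```

```bash
python3 plan.py .64 -.19 .20 -18 8
```

```text
t 20.85 pos [0.6535 0.0753 0.1216] q [-0.353  0.699 -0.92  -1.212  1.223 -0.394] zax [ 0.619  0.774 -0.135] yax [-0.782  0.624 -0.009] az 51.3 down 7.8
shift [-0.0135 -0.2653  0.0784] turn [  0.44   0.39 -69.42] norm 69.4
```

The bowl is gripped (gap 53 mm). I'll carry it over the mat at azimuth about 25°.

Call:
{"op": "apply_moves", "data": {
  "increments": [
    {"dx":0,"dy":-0.01,"dz":0.04,"wx":0,"wy":0,"wz":-2,"fingers":0},
    {"dx":0,"dy":-0.045,"dz":0.03,"wx":0,"wy":0,"wz":-6,"fingers":0},
    {"dx":0,"dy":-0.05,"dz":0.01,"wx":0,"wy":0,"wz":-6,"fingers":0},
    {"dx":0,"dy":-0.05,"dz":0,"wx":0,"wy":0,"wz":-6,"fingers":0},
    {"dx":0,"dy":-0.05,"dz":0,"wx":0,"wy":0,"wz":-6,"fingers":0}
  ]
}}

```text
time_s: 21.48
tool_pos: [0.6527, -0.1311, 0.1986]
tcp_rot: [-0.166, 0.735, 0.142, 0.642]
wrist_force: [0.2, -0.2, -2.1]
finger_gap: 0.0532
grip_force: 62.2
```

Call:
{"op": "apply_moves", "data": {
  "increments": [
    {"dx":0,"dy":-0.04,"dz":0,"wx":0,"wy":0,"wz":0,"fingers":0},
    {"dx":0,"dy":0,"dz":0,"wx":0,"wy":0,"wz":0,"fingers":0}
  ]
}}

```text
time_s: 21.72
tool_pos: [0.6532, -0.1722, 0.1987]
tcp_rot: [-0.167, 0.735, 0.142, 0.642]
wrist_force: [-0.1, -0.7, -2.1]
finger_gap: 0.0532
grip_force: 62.5
```

```bash
python3 plan.py .65 -.17 .20 25 11 0 90
```

```text
t 21.725 pos [ 0.6532 -0.1722  0.1987] q [-0.689  0.51  -0.949 -1.147  1.11  -0.287] zax [ 0.896  0.422 -0.136] yax [-0.427  0.904 -0.006] az 25.2 down 7.8
shift [-0.0032  0.0022  0.0013] turn [ 79.65  40.06 -14.95] norm 90.4
```

Call:
{"op": "apply_moves", "data": {
  "increments": [
    {"dx":0,"dy":0,"dz":0,"wx":8.96,"wy":4.22,"wz":-1.36,"fingers":0},
    {"dx":0,"dy":0,"dz":0,"wx":8.96,"wy":4.22,"wz":-1.36,"fingers":0},
    {"dx":0,"dy":0,"dz":0,"wx":8.96,"wy":4.22,"wz":-1.36,"fingers":0},
    {"dx":0,"dy":0,"dz":0,"wx":8.96,"wy":4.22,"wz":-1.36,"fingers":0},
    {"dx":0,"dy":0,"dz":0,"wx":8.96,"wy":4.22,"wz":-1.36,"fingers":0}
  ]
}}

```text
time_s: 22.35
tool_pos: [0.653, -0.1686, 0.1984]
tcp_rot: [0.161, 0.736, 0.402, 0.52]
wrist_force: [-0.3, -0.2, -3.0]
finger_gap: 0.0537
grip_force: 62.4
```

Call:
{"op": "apply_moves", "data": {
  "increments": [
    {"dx":0,"dy":0,"dz":0,"wx":8.96,"wy":4.22,"wz":-1.36,"fingers":0},
    {"dx":0,"dy":0,"dz":0,"wx":8.96,"wy":4.22,"wz":-1.36,"fingers":0},
    {"dx":0,"dy":0,"dz":0,"wx":8.96,"wy":4.22,"wz":-1.36,"fingers":0},
    {"dx":0,"dy":0,"dz":0,"wx":8.96,"wy":4.22,"wz":-1.36,"fingers":0},
    {"dx":0,"dy":0,"dz":0,"wx":8.96,"wy":4.22,"wz":-1.36,"fingers":0}
  ]
}}

```text
time_s: 22.98
tool_pos: [0.6529, -0.1686, 0.1984]
tcp_rot: [0.457, 0.598, 0.584, 0.303]
wrist_force: [0.2, -0.5, -2.1]
finger_gap: 0.0535
grip_force: 62.3
```

```bash
python3 plan.py .65 -.17 .15 25 11 1
```

```text
t 22.975 pos [ 0.6529 -0.1686  0.1984] q [-0.684  0.513 -0.957 -1.166  1.106  1.472] zax [ 0.897  0.422 -0.134] yax [ 0.194 -0.101  0.976] az 25.2 down 7.7
shift [-0.0029 -0.0014 -0.0484] turn [ 70.3   35.97 -13.18] norm 80.1
```

Call:
{"op": "apply_moves", "data": {
  "increments": [
    {"dx":0,"dy":0,"dz":0,"wx":8.79,"wy":4.5,"wz":-1.65,"fingers":0},
    {"dx":0,"dy":0,"dz":0,"wx":8.79,"wy":4.5,"wz":-1.65,"fingers":0},
    {"dx":0,"dy":0,"dz":0,"wx":8.79,"wy":4.5,"wz":-1.65,"fingers":0},
    {"dx":0,"dy":0,"dz":0,"wx":8.79,"wy":4.5,"wz":-1.65,"fingers":0},
    {"dx":0,"dy":0,"dz":0,"wx":8.79,"wy":4.5,"wz":-1.65,"fingers":0}
  ]
}}

```text
time_s: 23.6
tool_pos: [0.6529, -0.1686, 0.1983]
tcp_rot: [0.68, 0.351, 0.643, 0.031]
wrist_force: [-0.1, -0.5, -2.8]
finger_gap: 0.053
grip_force: 62.3
```

Call:
{"op": "apply_moves", "data": {
  "increments": [
    {"dx":0,"dy":0,"dz":0,"wx":8.79,"wy":4.5,"wz":-1.65,"fingers":0},
    {"dx":0,"dy":0,"dz":0,"wx":8.79,"wy":4.5,"wz":-1.65,"fingers":0},
    {"dx":0,"dy":0,"dz":0,"wx":8.79,"wy":4.5,"wz":-1.65,"fingers":0},
    {"dx":0,"dy":0,"dz":-0.03,"wx":0,"wy":0,"wz":0,"fingers":0},
    {"dx":0,"dy":0,"dz":0,"wx":0,"wy":0,"wz":0,"fingers":0}
  ]
}}

```text
time_s: 24.22
tool_pos: [0.6524, -0.1683, 0.1666]
tcp_rot: [0.754, 0.168, 0.62, -0.137]
wrist_force: [0.3, 0.1, -3.0]
finger_gap: 0.0533
grip_force: 62.3
```

```bash
python3 plan.py .65 -.17 .037 25 11 1; python3 look.py i>/dev/null;  python3 - <<'E'
import cv2
a=cv2.imread("pics/side_i.png")[130:270,220:440]; b=cv2.imread("pics/top_i.png")[170:350,280:480]
cv2.imwrite("pics/side_i2.png",cv2.hconcat([cv2.resize(a,(440,330)),cv2.resize(b,(360,330))]))
E
```

```text
t 24.225 pos [ 0.6524 -0.1683  0.1666] q [-0.678  0.51  -0.942 -1.031  1.077  2.763] zax [ 0.889  0.415 -0.194] yax [ 0.423 -0.906  0.002] az 25.0 down 11.2
shift [-0.0024 -0.0017 -0.1296] turn [ 0.21 -0.12 -0.04] norm 0.2
```

View pics/side_i2.png

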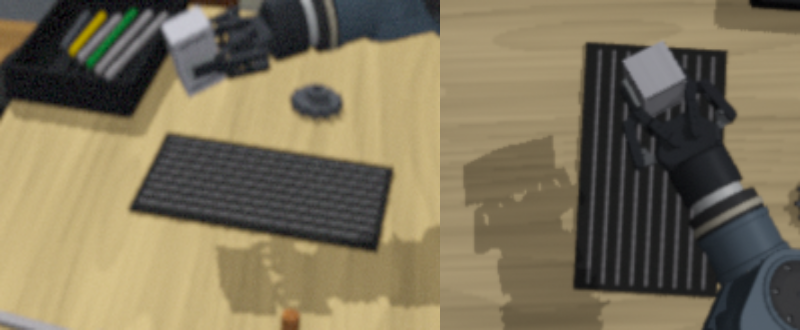

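The bowl is inverted and tilted about 19°, held over the far part of the mat (right half, (655,75)). I'll lower it.

Call:
{"op": "apply_moves", "data": {
  "increments": [
    {"dx":-0.001,"dy":-0.001,"dz":-0.03,"wx":0,"wy":0,"wz":0,"fingers":0},
    {"dx":0,"dy":0,"dz":-0.03,"wx":0,"wy":0,"wz":0,"fingers":0},
    {"dx":0,"dy":0,"dz":-0.03,"wx":0,"wy":0,"wz":0,"fingers":0},
    {"dx":0,"dy":0,"dz":-0.022,"wx":0,"wy":0,"wz":0,"fingers":0},
    {"dx":0,"dy":0,"dz":0,"wx":0,"wy":0,"wz":0,"fingers":0}
  ]
}}

```text
time_s: 24.95
tool_pos: [0.6521, -0.1703, 0.057]
tcp_rot: [0.753, 0.169, 0.621, -0.136]
wrist_force: [-0.7, 0.4, -1.4]
finger_gap: 0.0531
grip_force: 62.3
```

Call:
{"op": "apply_moves", "data": {
  "increments": [
    {"dx":0,"dy":0,"dz":-0.004,"wx":0,"wy":0,"wz":0,"fingers":0},
    {"dx":0,"dy":0,"dz":-0.002,"wx":0,"wy":0,"wz":0,"fingers":0},
    {"dx":0,"dy":0,"dz":-0.001,"wx":0,"wy":0,"wz":0,"fingers":0},
    {"dx":0,"dy":0,"dz":0,"wx":0,"wy":0,"wz":0,"fingers":0}
  ]
}}

```text
time_s: 25.45
tool_pos: [0.6522, -0.1705, 0.0512]
tcp_rot: [0.753, 0.17, 0.621, -0.135]
wrist_force: [-0.7, 0.2, -2.2]
finger_gap: 0.0532
grip_force: 62.3
```

Call:
{"op": "apply_moves", "data": {
  "increments": [
    {"dx":0,"dy":0,"dz":-0.004,"wx":0,"wy":0,"wz":0,"fingers":0},
    {"dx":0,"dy":0,"dz":-0.004,"wx":0,"wy":0,"wz":0,"fingers":0},
    {"dx":0,"dy":0,"dz":-0.002,"wx":0,"wy":0,"wz":0,"fingers":0},
    {"dx":0,"dy":0,"dz":0,"wx":0,"wy":0,"wz":0,"fingers":0}
  ]
}}

```text
time_s: 25.95
tool_pos: [0.6521, -0.1704, 0.0405]
tcp_rot: [0.753, 0.169, 0.621, -0.135]
wrist_force: [-0.2, 0.1, -2.7]
finger_gap: 0.0534
grip_force: 62.3
```

Call:
{"op": "apply_moves", "data": {
  "increments": [
    {"dx":0,"dy":0,"dz":-0.002,"wx":0,"wy":0,"wz":0,"fingers":0},
    {"dx":0,"dy":0,"dz":0,"wx":0,"wy":0,"wz":0,"fingers":0}
  ]
}}

```text
time_s: 26.2
tool_pos: [0.6523, -0.1704, 0.0395]
tcp_rot: [0.753, 0.17, 0.622, -0.135]
wrist_force: [-2.9, 0.1, 4.8]
finger_gap: 0.0534
grip_force: 63.1
```

Call:
{"op": "apply_moves", "data": {
  "increments": [
    {"dx":0,"dy":0,"dz":-0.002,"wx":0,"wy":0,"wz":0,"fingers":0},
    {"dx":0,"dy":0,"dz":0,"wx":0,"wy":0,"wz":0,"fingers":0}
  ]
}}

```text
time_s: 26.45
tool_pos: [0.6525, -0.1704, 0.0392]
tcp_rot: [0.752, 0.171, 0.623, -0.135]
wrist_force: [-11.3, -1.0, 24.0]
finger_gap: 0.0533
grip_force: 64.1
```

Call:
{"op": "apply_moves", "data": {
  "increments": [
    {"dx":0,"dy":0,"dz":0.002,"wx":0,"wy":0,"wz":0,"fingers":0},
    {"dx":0,"dy":0,"dz":0,"wx":0,"wy":0,"wz":0,"fingers":1},
    {"dx":0,"dy":0,"dz":0,"wx":0,"wy":0,"wz":0,"fingers":1},
    {"dx":0,"dy":0,"dz":0,"wx":0,"wy":0,"wz":0,"fingers":1},
    {"dx":0,"dy":0,"dz":0,"wx":0,"wy":0,"wz":0,"fingers":1}
  ]
}}

```text
time_s: 27.08
tool_pos: [0.6522, -0.1704, 0.0388]
tcp_rot: [0.753, 0.169, 0.621, -0.135]
wrist_force: [-0.8, 1.2, 0.1]
finger_gap: 0.0852
grip_force: 0.0
```

```bash
python3 look.py j;  python3 - <<'E'
import cv2
a=cv2.imread("pics/side_j.png")[130:270,220:440]; b=cv2.imread("pics/top_j.png")[170:350,280:480]
cv2.imwrite("pics/side_j2.png",cv2.hconcat([cv2.resize(a,(440,330)),cv2.resize(b,(360,330))]))
E
```

```text
t 27.075 tcp [ 0.6522 -0.1704  0.0388] q [-0.68  0.88 -0.92 -1.38  1.08  2.76]
top [ 752.6 -418.2] [158.7  43.6] 69.5 ztop 0.052 sat 27.0
top [654.7 365.4] [52.9 55.5] 65.4 ztop 0.094 sat 174.0
top [ 564.6 -210.4] [167.4 146.2] 24.9 ztop 0.091 sat 36.0
top [ 620.7 -185.6] [53.4 55.7] 25.4 ztop 0.082 sat 11.0
top [538.9 246.5] [48.5 48.8] 30.3 ztop 0.061 sat 11.0
top [459.7 368.4] [53.2 20. ] 22.9 ztop 0.092 sat 6.0
top handle 177 ((457.5728759765625, 387.2015075683594), (17.318885803222656, 18.099929809570312)) z [0.143 0.226]
side [ 750.  -416.6] [161.4  44.9] 67.9 ztop 0.054 sat 47.0
side [ 499.  -230.9] [313.6 157.6] 19.9 ztop 0.092 sat 34.0
side [536.8 246.9] [49.2 55.7] 29.2 ztop 0.061 sat 14.0
side [652.2 379.9] [55.  40.1] 11.5 ztop 0.093 sat 200.0
side [454.5 397.1] [44.4 48.5] 89.0 ztop 0.093 sat 8.0
side handle 387 ((409.3797607421875, 183.699462890625), (445.55474853515625, 39.077796936035156)) z [0.141 0.386]
```

View pics/side_j2.png

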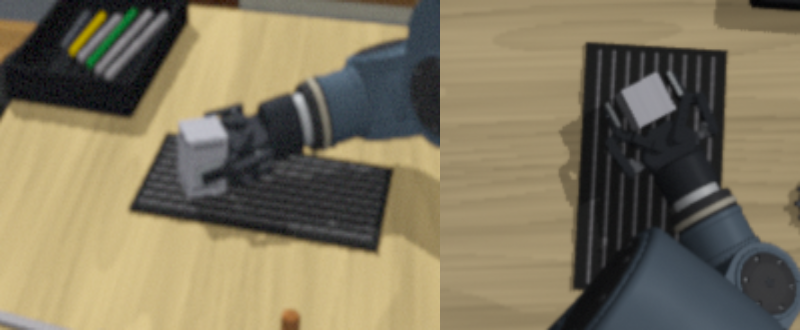

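The mid bowl stands flat and mouth-down on the mat at (0.621, −0.186), top at 0.08. In the right half it is at (648,100). I'll rise and return to tool-down.

Call:
{"op": "apply_moves", "data": {
  "increments": [
    {"dx":0,"dy":0,"dz":0.02,"wx":0,"wy":0,"wz":0,"fingers":1},
    {"dx":0,"dy":0,"dz":0.03,"wx":0,"wy":0,"wz":0,"fingers":1},
    {"dx":0,"dy":0,"dz":0.04,"wx":0,"wy":0,"wz":0,"fingers":1},
    {"dx":0,"dy":0,"dz":0.04,"wx":0,"wy":0,"wz":0,"fingers":1},
    {"dx":0,"dy":0,"dz":0.04,"wx":0,"wy":0,"wz":0,"fingers":1}
  ]
}}

```text
time_s: 27.8
tool_pos: [0.6519, -0.1703, 0.2101]
tcp_rot: [0.753, 0.169, 0.621, -0.135]
wrist_force: [0.6, -0.3, -1.0]
finger_gap: 0.086
grip_force: 0.0
```

Call:
{"op": "apply_moves", "data": {
  "increments": [
    {"dx":0,"dy":0,"dz":0.02,"wx":-4.17,"wy":8.95,"wz":0,"fingers":1},
    {"dx":0,"dy":0,"dz":0.02,"wx":-4.17,"wy":8.95,"wz":0,"fingers":1},
    {"dx":0,"dy":0,"dz":0.01,"wx":-4.17,"wy":8.95,"wz":0,"fingers":1},
    {"dx":0,"dy":0,"dz":0,"wx":-4.17,"wy":8.95,"wz":0,"fingers":1},
    {"dx":0,"dy":0,"dz":0,"wx":-4.17,"wy":8.95,"wz":0,"fingers":1}
  ]
}}

```text
time_s: 28.42
tool_pos: [0.6715, -0.1829, 0.2199]
tcp_rot: [0.872, 0.186, 0.443, -0.09]
wrist_force: [0.9, -0.2, -2.1]
finger_gap: 0.0854
grip_force: 0.0
```

Call:
{"op": "apply_moves", "data": {
  "increments": [
    {"dx":0,"dy":0,"dz":0,"wx":-4.17,"wy":8.95,"wz":0,"fingers":1},
    {"dx":0,"dy":0,"dz":0,"wx":-4.17,"wy":8.95,"wz":0,"fingers":1},
    {"dx":0,"dy":0,"dz":0,"wx":-4.17,"wy":8.95,"wz":0,"fingers":1},
    {"dx":0,"dy":0,"dz":0,"wx":0,"wy":0,"wz":0,"fingers":1}
  ]
}}

```text
time_s: 28.92
tool_pos: [0.676, -0.1824, 0.2205]
tcp_rot: [0.951, 0.206, 0.227, -0.04]
wrist_force: [1.4, 0.4, -1.0]
finger_gap: 0.0851
grip_force: 0.0
```

```bash
python3 plan.py .538 .247 .24 30 90 0; python3 look.py k
```

```text
t 28.925 pos [ 0.676  -0.1824  0.2205] q [-0.408  0.325 -0.017  0.892  0.326  2.362] zax [ 0.414  0.169 -0.894] yax [ 0.41  -0.912  0.017] az 22.2 down 63.4
shift [-0.138   0.4294  0.0195] turn [  36.44   16.99 -169.92] norm 174.6
t 28.925 tcp [ 0.676  -0.1824  0.2205] q [-0.41  0.33 -0.02  0.89  0.33  2.36]
top [ 751.7 -419. ] [160.5  42.9] 69.3 ztop 0.053 sat 26.0
top [654.7 365.8] [53.4 55.4] 60.5 ztop 0.092 sat 171.0
top [ 620.7 -185.7] [52.9 55.1] 24.9 ztop 0.082 sat 11.0
top [539.  246.4] [48.9 49.6] 30.1 ztop 0.061 sat 10.0
top [461.4 370.2] [55.5 24.4] 27.6 ztop 0.092 sat 6.0
top handle 178 ((457.7381591796875, 387.4833679199219), (18.237823486328125, 17.533939361572266)) z [0.143 0.226]
side [ 765.4 -421.3] [160.   50.4] 82.7 ztop 0.054 sat 43.0
side [ 617.8 -184. ] [56.8 68.9] 23.0 ztop 0.083 sat 13.0
side [536.9 245.9] [50.5 56. ] 30.8 ztop 0.061 sat 15.0
side [651.6 379.4] [54.9 40.4] 14.5 ztop 0.093 sat 202.0
side [442.9 402.3] [70.8 37.4] 43.2 ztop 0.093 sat 8.0
side handle 470 ((483.41961669921875, 56.7760009765625), (172.35894775390625, 674.8868408203125)) z [0.144 0.36 ]
```

Call:
{"op": "apply_moves", "data": {
  "increments": [
    {"dx":-0.01,"dy":0.02,"dz":0.02,"wx":-3.35,"wy":8.2,"wz":0,"fingers":1},
    {"dx":-0.01,"dy":0.02,"dz":0.02,"wx":-3.35,"wy":8.2,"wz":0,"fingers":1},
    {"dx":-0.01,"dy":0.02,"dz":0,"wx":-3.35,"wy":8.2,"wz":0,"fingers":1},
    {"dx":0,"dy":0.02,"dz":0,"wx":0,"wy":0,"wz":10.3,"fingers":1},
    {"dx":0,"dy":0.02,"dz":0,"wx":0,"wy":0,"wz":10.3,"fingers":1}
  ]
}}

```text
time_s: 29.65
tool_pos: [0.6449, -0.0846, 0.2551]
tcp_rot: [0.924, 0.384, 0.005, -0.003]
wrist_force: [0.1, -0.2, 0.3]
finger_gap: 0.0856
grip_force: 0.0
```

Call:
{"op": "apply_moves", "data": {
  "increments": [
    {"dx":-0.008,"dy":0.02,"dz":0,"wx":0,"wy":0,"wz":10.3,"fingers":1},
    {"dx":-0.008,"dy":0.02,"dz":0,"wx":0,"wy":0,"wz":10.3,"fingers":1},
    {"dx":-0.008,"dy":0.02,"dz":0,"wx":0,"wy":0,"wz":10.3,"fingers":1},
    {"dx":-0.008,"dy":0.02,"dz":0,"wx":0,"wy":0,"wz":10.3,"fingers":1},
    {"dx":-0.008,"dy":0.02,"dz":0,"wx":0,"wy":0,"wz":10.3,"fingers":1}
  ]
}}

```text
time_s: 30.28
tool_pos: [0.6041, 0.0151, 0.2558]
tcp_rot: [0.665, 0.746, 0.004, -0.005]
wrist_force: [0.4, 0.1, 0.1]
finger_gap: 0.0853
grip_force: 0.0
```

Call:
{"op": "apply_moves", "data": {
  "increments": [
    {"dx":-0.008,"dy":0.02,"dz":0,"wx":0,"wy":0,"wz":10.3,"fingers":1},
    {"dx":-0.008,"dy":0.02,"dz":0,"wx":0,"wy":0,"wz":10.3,"fingers":1},
    {"dx":-0.008,"dy":0.02,"dz":0,"wx":0,"wy":0,"wz":10.3,"fingers":1},
    {"dx":-0.008,"dy":0.02,"dz":0,"wx":0,"wy":0,"wz":10.3,"fingers":1},
    {"dx":-0.008,"dy":0.02,"dz":0,"wx":0,"wy":0,"wz":10.3,"fingers":1}
  ]
}}

```text
time_s: 30.9
tool_pos: [0.5642, 0.115, 0.2558]
tcp_rot: [0.275, 0.961, 0.002, -0.006]
wrist_force: [0.2, 1.0, -0.6]
finger_gap: 0.0853
grip_force: 0.0
```

```bash
python3 plan.py .538 .247 .15 30 90 0
```

```text
t 30.9 pos [0.5642 0.115  0.2558] q [0.196 0.382 0.256 1.453 0.009 0.753] zax [-0.009  0.008 -1.   ] yax [0.529 0.849 0.002] az 140.4 down 89.3
shift [-0.0262  0.132  -0.1058] turn [-0.11 -0.73 61.93] norm 61.9
```

Call:
{"op": "apply_moves", "data": {
  "increments": [
    {"dx":-0.005,"dy":0.022,"dz":0,"wx":0,"wy":0,"wz":10.3,"fingers":1},
    {"dx":-0.005,"dy":0.022,"dz":0,"wx":0,"wy":0,"wz":10.3,"fingers":1},
    {"dx":-0.005,"dy":0.022,"dz":0,"wx":0,"wy":0,"wz":10.3,"fingers":1},
    {"dx":-0.005,"dy":0.022,"dz":0,"wx":0,"wy":0,"wz":10.3,"fingers":1},
    {"dx":-0.003,"dy":0.022,"dz":0,"wx":0,"wy":-0.35,"wz":10.3,"fingers":1}
  ]
}}

```text
time_s: 31.52
tool_pos: [0.5415, 0.225, 0.2558]
tcp_rot: [-0.17, 0.985, -0.0, -0.002]
wrist_force: [0.6, -0.1, -0.1]
finger_gap: 0.0854
grip_force: 0.0
```

Call:
{"op": "apply_moves", "data": {
  "increments": [
    {"dx":-0.003,"dy":0.022,"dz":0,"wx":0,"wy":-0.35,"wz":10.3,"fingers":1},
    {"dx":0,"dy":0,"dz":0,"wx":0,"wy":0,"wz":0,"fingers":1},
    {"dx":0,"dy":0,"dz":0,"wx":0,"wy":0,"wz":0,"fingers":1}
  ]
}}

```text
time_s: 31.9
tool_pos: [0.5388, 0.2461, 0.2566]
tcp_rot: [-0.254, 0.967, -0.002, 0.001]
wrist_force: [0.5, -0.6, 0.0]
finger_gap: 0.0852
grip_force: 0.0
```

```bash
python3 plan.py .538 .247 .028 30 90 0; python3 look.py l | grep -E "53[5-9]|54[0-9]"
```

```text
t 31.9 pos [0.5388 0.2461 0.2566] q [ 0.43   0.411  0.301  1.46  -0.003 -0.083] zax [ 0.002 -0.003 -1.   ] yax [-0.491  0.871 -0.004] az -50.1 down 89.8
shift [-0.0008  0.0009 -0.2286] turn [0.16 0.13 0.58] norm 0.6
t 31.9 tcp [0.5388 0.2461 0.2566] q [ 0.43  0.41  0.3   1.46 -0.   -0.08]
top [538.6 246.3] [48.3 49. ] 30.1 ztop 0.061 sat 11.0
side [537.3 246.9] [50.5 54. ] 32.1 ztop 0.061 sat 16.0
```

Call:
{"op": "apply_moves", "data": {
  "increments": [
    {"dx":-0.001,"dy":0.001,"dz":-0.05,"wx":0,"wy":0,"wz":0.5,"fingers":1},
    {"dx":0,"dy":0,"dz":-0.05,"wx":0,"wy":0,"wz":0,"fingers":1},
    {"dx":0,"dy":0,"dz":-0.05,"wx":0,"wy":0,"wz":0,"fingers":1},
    {"dx":0,"dy":0,"dz":-0.02,"wx":0,"wy":0,"wz":0,"fingers":1},
    {"dx":0,"dy":0,"dz":0,"wx":0,"wy":0,"wz":0,"fingers":1}
  ]
}}

```text
time_s: 32.62
tool_pos: [0.5371, 0.2471, 0.086]
tcp_rot: [-0.259, 0.966, -0.002, -0.0]
wrist_force: [0.4, 0.4, -0.3]
finger_gap: 0.0853
grip_force: 0.0
```

Call:
{"op": "apply_moves", "data": {
  "increments": [
    {"dx":0,"dy":0,"dz":-0.03,"wx":0,"wy":0,"wz":0,"fingers":1},
    {"dx":0,"dy":0,"dz":-0.025,"wx":0,"wy":0,"wz":0,"fingers":1},
    {"dx":0,"dy":0,"dz":0,"wx":0,"wy":0,"wz":0,"fingers":1}
  ]
}}

```text
time_s: 33.0
tool_pos: [0.5376, 0.2476, 0.0323]
tcp_rot: [-0.26, 0.966, -0.002, 0.0]
wrist_force: [0.6, -0.1, 0.3]
finger_gap: 0.0855
grip_force: 0.0
```

Call:
{"op": "apply_moves", "data": {
  "increments": [
    {"dx":0,"dy":0,"dz":0,"wx":0,"wy":0,"wz":0,"fingers":0},
    {"dx":0,"dy":0,"dz":0,"wx":0,"wy":0,"wz":0,"fingers":0},
    {"dx":0,"dy":0,"dz":0,"wx":0,"wy":0,"wz":0,"fingers":0},
    {"dx":0,"dy":0,"dz":0,"wx":0,"wy":0,"wz":0,"fingers":0},
    {"dx":0,"dy":0,"dz":0,"wx":0,"wy":0,"wz":0,"fingers":0}
  ]
}}

```text
time_s: 33.62
tool_pos: [0.5388, 0.2484, 0.034]
tcp_rot: [-0.26, 0.966, -0.002, 0.002]
wrist_force: [-1.9, -3.6, 11.4]
finger_gap: 0.0475
grip_force: 61.0
```

Call:
{"op": "apply_moves", "data": {
  "increments": [
    {"dx":0,"dy":0,"dz":0.04,"wx":0,"wy":0,"wz":0,"fingers":0},
    {"dx":0,"dy":0,"dz":0.04,"wx":0,"wy":0,"wz":0,"fingers":0},
    {"dx":0.02,"dy":-0.037,"dz":0.01,"wx":0,"wy":0,"wz":4.3,"fingers":0},
    {"dx":0.02,"dy":-0.038,"dz":0,"wx":0,"wy":0,"wz":4.3,"fingers":0},
    {"dx":0.02,"dy":-0.038,"dz":0,"wx":0,"wy":0,"wz":4.3,"fingers":0}
  ]
}}

```text
time_s: 34.25
tool_pos: [0.5986, 0.1341, 0.1233]
tcp_rot: [-0.368, 0.93, -0.002, 0.002]
wrist_force: [1.1, 0.2, -2.3]
finger_gap: 0.0466
grip_force: 63.3
```

Call:
{"op": "apply_moves", "data": {
  "increments": [
    {"dx":0.02,"dy":-0.038,"dz":0,"wx":0,"wy":0,"wz":4.3,"fingers":0},
    {"dx":0.02,"dy":-0.038,"dz":0,"wx":0,"wy":0,"wz":4.3,"fingers":0},
    {"dx":0,"dy":0,"dz":-0.02,"wx":0,"wy":0,"wz":0,"fingers":0},
    {"dx":0,"dy":0,"dz":-0.03,"wx":0,"wy":0,"wz":0,"fingers":0},
    {"dx":0,"dy":0,"dz":0,"wx":0,"wy":0,"wz":0,"fingers":0}
  ]
}}

```text
time_s: 34.88
tool_pos: [0.6365, 0.0589, 0.071]
tcp_rot: [-0.436, 0.9, -0.001, -0.0]
wrist_force: [-0.6, -1.2, -2.0]
finger_gap: 0.0467
grip_force: 63.1
```

```bash
python3 plan.py .638 .060 .035 51.5 90 0;python3 look.py m | grep -E "(side|top) .6[0-9][0-9]|53."
```

```text
t 34.875 pos [0.6365 0.0589 0.071 ] q [ 0.094  0.567  0.076  1.079 -0.002 -0.808] zax [ 0.001 -0.002 -1.   ] yax [-0.784  0.62  -0.002] az -77.0 down 89.9
shift [ 0.0015  0.0011 -0.036 ] turn [ 0.14  0.03 -0.15] norm 0.2
top [ 752.1 -419.1] [159.1  43.4] 69.2 ztop 0.053 sat 26.0
top [654.9 366. ] [52.4 55.6] 66.8 ztop 0.093 sat 171.0
top [ 620.8 -185.7] [53.2 55.1] 24.9 ztop 0.082 sat 11.0
side [630.   62.8] [52.8 65.1] 52.7 ztop 0.093 sat 17.0
side [651.3 379.4] [55.1 40.1] 16.4 ztop 0.093 sat 203.0
side handle 430 ((542.2433471679688, 197.23887634277344), (100.59947204589844, 443.4874572753906)) z [0.142 0.422]
```

Call:
{"op": "apply_moves", "data": {
  "increments": [
    {"dx":0,"dy":0,"dz":-0.02,"wx":0,"wy":0,"wz":0,"fingers":0},
    {"dx":0,"dy":0,"dz":-0.01,"wx":0,"wy":0,"wz":0,"fingers":0},
    {"dx":0,"dy":0,"dz":-0.004,"wx":0,"wy":0,"wz":0,"fingers":0},
    {"dx":0,"dy":0,"dz":0,"wx":0,"wy":0,"wz":0,"fingers":0}
  ]
}}

```text
time_s: 35.48
tool_pos: [0.6381, 0.0592, 0.0389]
tcp_rot: [-0.436, 0.9, -0.002, 0.002]
wrist_force: [-0.4, 1.1, -1.4]
finger_gap: 0.0469
grip_force: 63.2
```

Call:
{"op": "apply_moves", "data": {
  "increments": [
    {"dx":0,"dy":0,"dz":-0.002,"wx":0,"wy":0,"wz":0,"fingers":0},
    {"dx":0,"dy":0,"dz":0,"wx":0,"wy":0,"wz":0,"fingers":0}
  ]
}}

```text
time_s: 35.72
tool_pos: [0.638, 0.0591, 0.0366]
tcp_rot: [-0.436, 0.9, -0.002, 0.001]
wrist_force: [0.0, 0.5, -1.6]
finger_gap: 0.0469
grip_force: 63.2
```

Call:
{"op": "apply_moves", "data": {
  "increments": [
    {"dx":0,"dy":0,"dz":-0.002,"wx":0,"wy":0,"wz":0,"fingers":0},
    {"dx":0,"dy":0,"dz":0,"wx":0,"wy":0,"wz":0,"fingers":0.5},
    {"dx":0,"dy":0,"dz":0,"wx":0,"wy":0,"wz":0,"fingers":1},
    {"dx":0,"dy":0,"dz":0,"wx":0,"wy":0,"wz":0,"fingers":1},
    {"dx":0,"dy":0,"dz":0,"wx":0,"wy":0,"wz":0,"fingers":1}
  ]
}}

```text
time_s: 36.35
tool_pos: [0.638, 0.0591, 0.0345]
tcp_rot: [-0.436, 0.9, -0.002, 0.001]
wrist_force: [-0.6, 0.2, -0.1]
finger_gap: 0.0852
grip_force: 0.0
```

Call:
{"op": "apply_moves", "data": {
  "increments": [
    {"dx":0,"dy":0,"dz":0.03,"wx":0,"wy":0,"wz":0,"fingers":1},
    {"dx":0,"dy":0,"dz":0.05,"wx":0,"wy":0,"wz":0,"fingers":1},
    {"dx":0,"dy":0,"dz":0.05,"wx":0,"wy":0,"wz":0,"fingers":1},
    {"dx":0,"dy":0,"dz":0.05,"wx":0,"wy":0,"wz":0,"fingers":1},
    {"dx":0,"dy":0,"dz":0.05,"wx":0,"wy":0,"wz":0,"fingers":1}
  ]
}}

```text
time_s: 36.98
tool_pos: [0.6376, 0.0591, 0.2663]
tcp_rot: [-0.436, 0.9, -0.002, 0.002]
wrist_force: [0.8, 0.1, 0.8]
finger_gap: 0.0858
grip_force: 0.0
```

Call:
{"op": "apply_moves", "data": {
  "increments": [
    {"dx":0,"dy":0,"dz":0,"wx":6.1,"wy":-4.87,"wz":0,"fingers":1},
    {"dx":0,"dy":0,"dz":0,"wx":6.1,"wy":-4.87,"wz":0,"fingers":1},
    {"dx":0,"dy":0,"dz":0,"wx":6.1,"wy":-4.87,"wz":0,"fingers":1},
    {"dx":0,"dy":0,"dz":0,"wx":6.1,"wy":-4.87,"wz":0,"fingers":1},
    {"dx":0,"dy":0,"dz":0,"wx":6.1,"wy":-4.87,"wz":0,"fingers":1}
  ]
}}

```text
time_s: 37.6
tool_pos: [0.6378, 0.0589, 0.2653]
tcp_rot: [-0.41, 0.848, 0.143, 0.305]
wrist_force: [1.8, 0.5, 0.2]
finger_gap: 0.0855
grip_force: 0.0
```

```bash
python3 plan.py .650 .075 .25 51.5 8 0;python3 look.py n | grep -E "(side|top) .6[0-9][0-9]|53."
```

```text
t 37.6 pos [0.6378 0.0589 0.2653] q [-0.186  0.165 -0.213  0.82   0.591 -0.972] zax [ 0.4    0.492 -0.773] yax [-0.782  0.623 -0.008] az 50.9 down 50.6
shift [ 0.0122  0.0161 -0.0153] turn [ 33.63 -26.23   0.23] norm 42.6
t 37.6 tcp [0.6378 0.0589 0.2653] q [-0.19  0.17 -0.21  0.82  0.59 -0.97]
top [654.9 365.7] [52.5 55.7] 68.9 ztop 0.093 sat 173.0
top [640.9  63.3] [35.5 48.2] 51.6 ztop 0.062 sat 10.0
top [ 620.8 -185.8] [53.  55.4] 24.9 ztop 0.083 sat 11.0
side [634.4  60.7] [55.3 55.4] 55.1 ztop 0.061 sat 16.0
side [651.1 379.8] [55.3 38.7] 16.5 ztop 0.093 sat 204.0
side handle 478 ((555.3250732421875, 178.58409118652344), (159.61033630371094, 470.1114501953125)) z [0.143 0.417]
```

Call:
{"op": "apply_moves", "data": {
  "increments": [
    {"dx":0.003,"dy":0.004,"dz":0,"wx":5.6,"wy":-4.37,"wz":0,"fingers":1},
    {"dx":0.003,"dy":0.004,"dz":0,"wx":5.6,"wy":-4.37,"wz":0,"fingers":1},
    {"dx":0.003,"dy":0.004,"dz":0,"wx":5.6,"wy":-4.37,"wz":0,"fingers":1},
    {"dx":0.003,"dy":0.004,"dz":0,"wx":5.6,"wy":-4.37,"wz":0,"fingers":1},
    {"dx":0.002,"dy":0.003,"dz":0,"wx":5.6,"wy":-4.37,"wz":0,"fingers":1}
  ]
}}

```text
time_s: 38.33
tool_pos: [0.6549, 0.0762, 0.2638]
tcp_rot: [-0.349, 0.731, 0.253, 0.528]
wrist_force: [1.9, 0.0, 0.1]
finger_gap: 0.0856
grip_force: 0.0
```

Call:
{"op": "apply_moves", "data": {
  "increments": [
    {"dx":0,"dy":0,"dz":0,"wx":5.6,"wy":-4.37,"wz":0,"fingers":1},
    {"dx":0,"dy":0,"dz":0,"wx":0,"wy":0,"wz":0,"fingers":1},
    {"dx":0,"dy":0,"dz":-0.025,"wx":0,"wy":0,"wz":0,"fingers":1},
    {"dx":0,"dy":0,"dz":-0.025,"wx":0,"wy":0,"wz":0,"fingers":1},
    {"dx":0,"dy":0,"dz":0,"wx":0,"wy":0,"wz":0,"fingers":1}
  ]
}}

```text
time_s: 38.95
tool_pos: [0.6578, 0.0755, 0.2111]
tcp_rot: [-0.338, 0.715, 0.264, 0.552]
wrist_force: [0.2, -0.1, 0.3]
finger_gap: 0.0853
grip_force: 0.0
```

```bash
python3 plan.py .652 .078 .10 51.5 8 0;python3 look.py n | grep -E "(side|top) .6[0-9][0-9]|53."
```

```text
t 38.95 pos [0.6578 0.0755 0.2111] q [-0.334  0.326 -0.81  -0.485  1.143 -0.602] zax [ 0.61   0.751 -0.252] yax [-0.776  0.631  0.004] az 50.9 down 14.6
shift [-0.0058  0.0025 -0.1111] turn [ 4.96 -4.31  0.63] norm 6.6
top [654.6 365.3] [53.2 55.2] 62.8 ztop 0.093 sat 174.0
top [637.   58.2] [48.8 48.4] 51.8 ztop 0.062 sat 11.0
top [ 620.9 -185.9] [53.1 55.6] 24.9 ztop 0.082 sat 11.0
top handle 179 ((503.4532470703125, 154.38507080078125), (469.0118103027344, 176.1036834716797)) z [0.144 0.226]
side [633.4  59.5] [55.9 52.7] 53.9 ztop 0.062 sat 15.0
side [652.2 380.2] [54.9 41.1] 10.6 ztop 0.093 sat 203.0
side handle 442 ((547.9744262695312, 99.00071716308594), (597.7669677734375, 223.5857391357422)) z [0.142 0.335]
```

Call:
{"op": "apply_moves", "data": {
  "increments": [
    {"dx":-0.003,"dy":0.001,"dz":0,"wx":2.2,"wy":-1.8,"wz":0.3,"fingers":1},
    {"dx":-0.003,"dy":0.001,"dz":-0.01,"wx":2.2,"wy":-1.7,"wz":0.3,"fingers":1},
    {"dx":0,"dy":0,"dz":-0.02,"wx":0,"wy":0,"wz":0,"fingers":1},
    {"dx":0,"dy":0,"dz":-0.03,"wx":0,"wy":0,"wz":0,"fingers":1},
    {"dx":0,"dy":0,"dz":0,"wx":0,"wy":0,"wz":0,"fingers":1}
  ]
}}

```text
time_s: 39.67
tool_pos: [0.6519, 0.0771, 0.1519]
tcp_rot: [-0.329, 0.685, 0.284, 0.585]
wrist_force: [-0.1, -0.6, -0.1]
finger_gap: 0.0851
grip_force: 0.0
```

```bash
python3 plan.py .651 .078 .034 51.5 9 0
```

```text
t 39.675 pos [0.6519 0.0771 0.1519] q [-0.349  0.581 -0.916 -1.038  1.214 -0.43 ] zax [ 0.615  0.773 -0.155] yax [-0.782  0.623  0.004] az 51.5 down 8.9
shift [-0.0009  0.0009 -0.1179] turn [-0.21 -0.12  0.05] norm 0.3
```

Call:
{"op": "apply_moves", "data": {
  "increments": [
    {"dx":-0.001,"dy":0.001,"dz":-0.03,"wx":0,"wy":0,"wz":0,"fingers":1},
    {"dx":0,"dy":0,"dz":-0.03,"wx":0,"wy":0,"wz":0,"fingers":1},
    {"dx":0,"dy":0,"dz":-0.025,"wx":0,"wy":0,"wz":0,"fingers":1},
    {"dx":0,"dy":0,"dz":-0.02,"wx":0,"wy":0,"wz":0,"fingers":1},
    {"dx":0,"dy":0,"dz":0,"wx":0,"wy":0,"wz":0,"fingers":1}
  ]
}}

```text
time_s: 40.3
tool_pos: [0.6514, 0.078, 0.0481]
tcp_rot: [-0.329, 0.685, 0.283, 0.586]
wrist_force: [-0.5, -0.0, 0.6]
finger_gap: 0.0851
grip_force: 0.0
```

Call:
{"op": "apply_moves", "data": {
  "increments": [
    {"dx":0,"dy":0,"dz":-0.008,"wx":0,"wy":0,"wz":0,"fingers":1},
    {"dx":0,"dy":0,"dz":-0.005,"wx":0,"wy":0,"wz":0,"fingers":1},
    {"dx":0,"dy":0,"dz":0,"wx":0,"wy":0,"wz":0,"fingers":1}
  ]
}}

```text
time_s: 40.67
tool_pos: [0.6506, 0.0782, 0.0348]
tcp_rot: [-0.329, 0.685, 0.283, 0.586]
wrist_force: [0.2, 0.2, 0.1]
finger_gap: 0.0855
grip_force: 0.0
```

Call:
{"op": "apply_moves", "data": {
  "increments": [
    {"dx":0,"dy":0,"dz":0,"wx":0,"wy":0,"wz":0,"fingers":0},
    {"dx":0,"dy":0,"dz":0,"wx":0,"wy":0,"wz":0,"fingers":0},
    {"dx":0,"dy":0,"dz":0,"wx":0,"wy":0,"wz":0,"fingers":0},
    {"dx":0,"dy":0,"dz":0,"wx":0,"wy":0,"wz":0,"fingers":0},
    {"dx":0,"dy":0,"dz":0,"wx":0,"wy":0,"wz":0,"fingers":0}
  ]
}}

```text
time_s: 41.3
tool_pos: [0.6506, 0.0781, 0.035]
tcp_rot: [-0.329, 0.684, 0.283, 0.586]
wrist_force: [-1.2, -1.9, 5.4]
finger_gap: 0.0473
grip_force: 63.7
```

```bash
python3 plan.py .651 .078 .034 51.5 9 0
```

```text
t 41.3 pos [0.6506 0.0781 0.035 ] q [-0.349  0.908 -0.888 -1.342  1.213 -0.427] zax [ 0.616  0.773 -0.154] yax [-0.782  0.623  0.002] az 51.5 down 8.8
shift [ 0.0004 -0.0001 -0.001 ] turn [-0.19  0.03  0.05] norm 0.2
```

The short bowl is gripped. I'll raise it and carry it to the free part of the mat at azimuth 22°.

Call:
{"op": "apply_moves", "data": {
  "increments": [
    {"dx":0,"dy":0,"dz":0.04,"wx":0,"wy":0,"wz":0,"fingers":0},
    {"dx":0,"dy":0,"dz":0.05,"wx":0,"wy":0,"wz":0,"fingers":0},
    {"dx":0,"dy":-0.03,"dz":0.05,"wx":0,"wy":0,"wz":-5,"fingers":0},
    {"dx":0,"dy":-0.05,"dz":0.03,"wx":0,"wy":0,"wz":-6,"fingers":0},
    {"dx":-0.01,"dy":-0.05,"dz":0,"wx":0,"wy":0,"wz":-6,"fingers":0}
  ]
}}

```text
time_s: 41.92
tool_pos: [0.6408, -0.0533, 0.2075]
tcp_rot: [-0.224, 0.725, 0.191, 0.622]
wrist_force: [0.3, -0.3, -2.1]
finger_gap: 0.0475
grip_force: 64.0
```

Call:
{"op": "apply_moves", "data": {
  "increments": [
    {"dx":-0.01,"dy":-0.05,"dz":0,"wx":0,"wy":0,"wz":-6,"fingers":0},
    {"dx":-0.015,"dy":-0.05,"dz":0,"wx":0,"wy":0,"wz":-6.5,"fingers":0},
    {"dx":-0.015,"dy":-0.045,"dz":0,"wx":0,"wy":0,"wz":0,"fingers":0},
    {"dx":-0.013,"dy":-0.042,"dz":0,"wx":0,"wy":0,"wz":0,"fingers":0},
    {"dx":0,"dy":0,"dz":0,"wx":0,"wy":0,"wz":0,"fingers":0}
  ]
}}

```text
time_s: 42.55
tool_pos: [0.5871, -0.2419, 0.2051]
tcp_rot: [-0.143, 0.746, 0.123, 0.639]
wrist_force: [-0.5, 0.2, -1.9]
finger_gap: 0.0468
grip_force: 64.2
```

```bash
python3 plan.py .588 -.239 .2 22 9 0 90
```

```text
t 42.55 pos [ 0.5871 -0.2419  0.2051] q [-0.877  0.416 -0.953 -0.902  1.222 -0.44 ] zax [ 0.918  0.366 -0.154] yax [-0.371  0.929  0.002] az 21.8 down 8.8
shift [ 0.0009  0.0029 -0.0051] turn [ 82.37  33.21 -13.76] norm 89.9
```

Now the roll: 18 rows of 10° about the tool axis.

Call:
{"op": "apply_moves", "data": {
  "increments": [
    {"dx":0,"dy":0,"dz":0,"wx":9.17,"wy":3.68,"wz":-1.54,"fingers":0},
    {"dx":0,"dy":0,"dz":0,"wx":9.17,"wy":3.68,"wz":-1.54,"fingers":0},
    {"dx":0,"dy":0,"dz":0,"wx":9.17,"wy":3.68,"wz":-1.54,"fingers":0},
    {"dx":0,"dy":0,"dz":0,"wx":9.17,"wy":3.68,"wz":-1.54,"fingers":0},
    {"dx":0,"dy":0,"dz":0,"wx":9.17,"wy":3.68,"wz":-1.54,"fingers":0}
  ]
}}

```text
time_s: 43.18
tool_pos: [0.5875, -0.2377, 0.2042]
tcp_rot: [0.187, 0.736, 0.385, 0.525]
wrist_force: [0.5, -0.2, -1.2]
finger_gap: 0.0472
grip_force: 64.1
```

Call:
{"op": "apply_moves", "data": {
  "increments": [
    {"dx":0,"dy":0,"dz":0,"wx":9.17,"wy":3.68,"wz":-1.54,"fingers":0},
    {"dx":0,"dy":0,"dz":0,"wx":9.17,"wy":3.68,"wz":-1.54,"fingers":0},
    {"dx":0,"dy":0,"dz":0,"wx":9.17,"wy":3.68,"wz":-1.54,"fingers":0},
    {"dx":0,"dy":0,"dz":0,"wx":9.17,"wy":3.68,"wz":-1.54,"fingers":0},
    {"dx":0,"dy":0,"dz":0,"wx":9.17,"wy":3.68,"wz":-1.54,"fingers":0}
  ]
}}

```text
time_s: 43.8
tool_pos: [0.5875, -0.2378, 0.2042]
tcp_rot: [0.481, 0.587, 0.57, 0.314]
wrist_force: [0.2, 0.7, -2.2]
finger_gap: 0.0473
grip_force: 64.1
```

```bash
python3 plan.py .588 -.239 .15 22 15 1
```

```text
t 43.8 pos [ 0.5875 -0.2378  0.2042] q [-0.871  0.419 -0.961 -0.92   1.219  1.32 ] zax [ 0.917  0.368 -0.153] yax [ 0.207 -0.113  0.972] az 21.9 down 8.8
shift [ 0.0005 -0.0012 -0.0542] turn [ 70.24  33.88 -16.29] norm 79.7
```

Call:
{"op": "apply_moves", "data": {
  "increments": [
    {"dx":0,"dy":0,"dz":0,"wx":8.78,"wy":4.24,"wz":-2.04,"fingers":0},
    {"dx":0,"dy":0,"dz":0,"wx":8.78,"wy":4.24,"wz":-2.04,"fingers":0},
    {"dx":0,"dy":0,"dz":0,"wx":8.78,"wy":4.24,"wz":-2.04,"fingers":0},
    {"dx":0,"dy":0,"dz":0,"wx":8.78,"wy":4.24,"wz":-2.04,"fingers":0},
    {"dx":0,"dy":0,"dz":0,"wx":8.78,"wy":4.24,"wz":-2.04,"fingers":0}
  ]
}}

```text
time_s: 44.42
tool_pos: [0.5874, -0.2377, 0.204]
tcp_rot: [0.706, 0.336, 0.621, 0.05]
wrist_force: [0.4, -0.2, -2.2]
finger_gap: 0.0474
grip_force: 64.1
```

Call:
{"op": "apply_moves", "data": {
  "increments": [
    {"dx":0,"dy":0,"dz":0,"wx":8.78,"wy":4.24,"wz":-2.04,"fingers":0},
    {"dx":0,"dy":0,"dz":0,"wx":8.78,"wy":4.24,"wz":-2.04,"fingers":0},
    {"dx":0,"dy":0,"dz":0,"wx":8.78,"wy":4.24,"wz":-2.04,"fingers":0},
    {"dx":0,"dy":0,"dz":-0.03,"wx":0,"wy":0,"wz":0,"fingers":0},
    {"dx":0,"dy":0,"dz":0,"wx":0,"wy":0,"wz":0,"fingers":0}
  ]
}}

```text
time_s: 45.05
tool_pos: [0.5869, -0.2373, 0.1724]
tcp_rot: [0.779, 0.153, 0.596, -0.116]
wrist_force: [-0.7, 0.4, -1.4]
finger_gap: 0.0475
grip_force: 64.0
```

```bash
python3 plan.py .588 -.239 .04 22 15 1; python3 look.py o | grep -E "(side|top) ..6[0-9][0-9]|53."
```

```text
t 45.05 pos [ 0.5869 -0.2373  0.1724] q [-0.857  0.363 -0.891 -0.555  1.152  2.485] zax [ 0.894  0.362 -0.262] yax [ 0.376 -0.927  0.002] az 22.1 down 15.2
shift [ 0.0011 -0.0017 -0.1324] turn [ 0.19 -0.12 -0.1 ] norm 0.2
top [ 620.9 -185.9] [53.2 55.9] 24.9 ztop 0.082 sat 11.0
top handle 179 ((437.9284973144531, 37.94427490234375), (125.8648681640625, 711.9534912109375)) z [0.145 0.226]
side [ 617.8 -184.3] [56.  68.4] 24.1 ztop 0.083 sat 13.0
```

Call:
{"op": "apply_moves", "data": {
  "increments": [
    {"dx":0.001,"dy":-0.001,"dz":-0.03,"wx":0,"wy":0,"wz":0,"fingers":0},
    {"dx":0,"dy":0,"dz":-0.03,"wx":0,"wy":0,"wz":0,"fingers":0},
    {"dx":0,"dy":0,"dz":-0.03,"wx":0,"wy":0,"wz":0,"fingers":0},
    {"dx":0,"dy":0,"dz":-0.03,"wx":0,"wy":0,"wz":0,"fingers":0},
    {"dx":0,"dy":0,"dz":0,"wx":0,"wy":0,"wz":0,"fingers":0}
  ]
}}

```text
time_s: 45.78
tool_pos: [0.5883, -0.2393, 0.0536]
tcp_rot: [0.779, 0.153, 0.597, -0.115]
wrist_force: [-0.4, 0.2, -2.0]
finger_gap: 0.0472
grip_force: 64.0
```

Call:
{"op": "apply_moves", "data": {
  "increments": [
    {"dx":0,"dy":0,"dz":-0.008,"wx":0,"wy":0,"wz":0,"fingers":0},
    {"dx":0,"dy":0,"dz":-0.006,"wx":0,"wy":0,"wz":0,"fingers":0},
    {"dx":0,"dy":0,"dz":0,"wx":0,"wy":0,"wz":0,"fingers":0}
  ]
}}

```text
time_s: 46.15
tool_pos: [0.5886, -0.2399, 0.041]
tcp_rot: [0.779, 0.154, 0.598, -0.114]
wrist_force: [-0.6, 0.1, -1.9]
finger_gap: 0.0474
grip_force: 64.0
```

```bash
python3 plan.py .588 -.239 .032 22 15 1
```

```text
t 46.15 pos [ 0.5886 -0.2399  0.041 ] q [-0.858  0.72  -0.918 -0.944  1.152  2.485] zax [ 0.896  0.361 -0.26 ] yax [ 0.376 -0.927  0.007] az 22.0 down 15.1
shift [-0.0006  0.0009 -0.009 ] turn [ 0.39  0.08 -0.07] norm 0.4
```

Call:
{"op": "apply_moves", "data": {
  "increments": [
    {"dx":0,"dy":0,"dz":-0.004,"wx":0,"wy":0,"wz":0,"fingers":0},
    {"dx":0,"dy":0,"dz":-0.002,"wx":0,"wy":0,"wz":0,"fingers":0},
    {"dx":0,"dy":0,"dz":0,"wx":0,"wy":0,"wz":0,"fingers":0}
  ]
}}

```text
time_s: 46.52
tool_pos: [0.5885, -0.2398, 0.0346]
tcp_rot: [0.779, 0.154, 0.597, -0.114]
wrist_force: [0.9, -0.6, -2.0]
finger_gap: 0.0474
grip_force: 64.0
```

Call:
{"op": "apply_moves", "data": {
  "increments": [
    {"dx":0,"dy":0,"dz":-0.002,"wx":0,"wy":0,"wz":0,"fingers":0},
    {"dx":0,"dy":0,"dz":0,"wx":0,"wy":0,"wz":0,"fingers":0}
  ]
}}

```text
time_s: 46.78
tool_pos: [0.5885, -0.2398, 0.0326]
tcp_rot: [0.779, 0.154, 0.597, -0.114]
wrist_force: [-0.0, 0.1, -1.4]
finger_gap: 0.0473
grip_force: 64.0
```

Call:
{"op": "apply_moves", "data": {
  "increments": [
    {"dx":0,"dy":0,"dz":-0.0015,"wx":0,"wy":0,"wz":0,"fingers":0},
    {"dx":0,"dy":0,"dz":0,"wx":0,"wy":0,"wz":0,"fingers":0}
  ]
}}

```text
time_s: 47.02
tool_pos: [0.5885, -0.2398, 0.0311]
tcp_rot: [0.779, 0.154, 0.597, -0.114]
wrist_force: [0.3, -0.4, -1.9]
finger_gap: 0.0471
grip_force: 64.0
```

Call:
{"op": "apply_moves", "data": {
  "increments": [
    {"dx":0,"dy":0,"dz":-0.001,"wx":0,"wy":0,"wz":0,"fingers":0},
    {"dx":0,"dy":0,"dz":0,"wx":0,"wy":0,"wz":0,"fingers":0}
  ]
}}

```text
time_s: 47.28
tool_pos: [0.5885, -0.2398, 0.0302]
tcp_rot: [0.779, 0.154, 0.597, -0.114]
wrist_force: [-0.7, -0.2, -1.6]
finger_gap: 0.048
grip_force: 64.0
```

Call:
{"op": "apply_moves", "data": {
  "increments": [
    {"dx":0,"dy":0,"dz":-0.0015,"wx":0,"wy":0,"wz":0,"fingers":0},
    {"dx":0,"dy":0,"dz":0,"wx":0,"wy":0,"wz":0,"fingers":0}
  ]
}}

```text
time_s: 47.52
tool_pos: [0.5887, -0.2398, 0.0294]
tcp_rot: [0.778, 0.154, 0.598, -0.114]
wrist_force: [-2.3, -0.6, 5.4]
finger_gap: 0.0477
grip_force: 64.8
```

```bash
python3 look.py p | grep -E "t |(side|top) ..[56]";  python3 - <<'E'
import cv2
a=cv2.imread("pics/side_p.png")[150:250,250:420]; b=cv2.imread("pics/top_p.png")[180:350,300:480]
cv2.imwrite("pics/side_p2.png",cv2.hconcat([cv2.resize(a,(440,330)),cv2.resize(b,(360,330))]))
E
```

```text
t 47.525 tcp [ 0.5887 -0.2398  0.0294] q [-0.86  0.75 -0.91 -0.97  1.15  2.48]
top [ 752.5 -419.9] [159.5  41.2] 69.8 ztop 0.052 sat 27.0
top [655.  366.1] [52.8 55.3] 63.4 ztop 0.094 sat 173.0
top [ 620.8 -185.7] [53.2 55.2] 25.0 ztop 0.082 sat 11.0
top [ 514.9 -268.9] [187.5 133.2] 24.3 ztop 0.091 sat 35.0
top [456.2 380.1] [30.1 48.5] 88.1 ztop 0.092 sat 6.0
side [ 749.  -416.1] [162.3  48.1] 68.7 ztop 0.054 sat 44.0
side [ 485.9 -280. ] [377.2 144.6] 22.3 ztop 0.09 sat 25.0
side [652.2 379.3] [55.1 41. ] 12.7 ztop 0.092 sat 202.0
side [447.5 408.7] [60.9 31.3] 32.0 ztop 0.093 sat 8.0
```

View pics/side_p2.png

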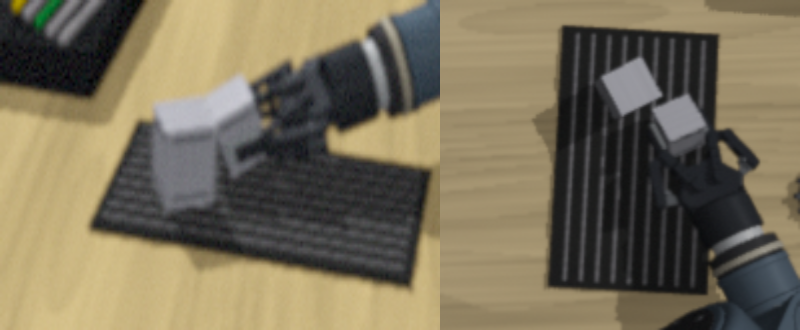

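The short bowl's far rim edge touches the mat; in the right half it sits at (680,122), clear of the mid bowl at (630,87). I'll release it.

Call:
{"op": "apply_moves", "data": {
  "increments": [
    {"dx":0,"dy":0,"dz":0.0005,"wx":0,"wy":0,"wz":0,"fingers":0},
    {"dx":0,"dy":0,"dz":0,"wx":0,"wy":0,"wz":0,"fingers":0.9},
    {"dx":0,"dy":0,"dz":0,"wx":0,"wy":0,"wz":0,"fingers":0.9},
    {"dx":0,"dy":0,"dz":0,"wx":0,"wy":0,"wz":0,"fingers":0.9},
    {"dx":0,"dy":0,"dz":0,"wx":0,"wy":0,"wz":0,"fingers":0.9}
  ]
}}

```text
time_s: 48.25
tool_pos: [0.5885, -0.2398, 0.0292]
tcp_rot: [0.779, 0.154, 0.597, -0.114]
wrist_force: [0.7, -0.2, -0.2]
finger_gap: 0.0771
grip_force: 0.0
```

```bash
python3 look.py q | grep -E "t |(side|top) ..[56]";  python3 - <<'E'
import cv2
a=cv2.imread("pics/side_q.png")[150:250,250:420]; b=cv2.imread("pics/top_q.png")[180:350,300:480]
cv2.imwrite("pics/side_q2.png",cv2.hconcat([cv2.resize(a,(440,330)),cv2.resize(b,(360,330))]))
E
```

```text
t 48.25 tcp [ 0.5885 -0.2398  0.0292] q [-0.86  0.75 -0.92 -0.97  1.15  2.48]
top [ 752.  -418.2] [159.1  43.6] 69.2 ztop 0.052 sat 27.0
top [654.9 365.9] [53.3 55.4] 63.7 ztop 0.093 sat 174.0
top [ 620.8 -185.7] [53.2 55.2] 24.9 ztop 0.082 sat 11.0
top [ 478.8 -288.2] [212.9 140.1] 26.9 ztop 0.092 sat 38.0
top [ 557.5 -251.9] [48.1 47.6] 23.1 ztop 0.068 sat 11.0
top [461.5 369.8] [55.9 24.4] 28.2 ztop 0.093 sat 6.0
side [ 749.2 -415.5] [164.7  45.5] 67.9 ztop 0.053 sat 41.0
side [ 445.8 -296.1] [289.9 155.2] 19.9 ztop 0.091 sat 33.0
side [ 618.8 -185.1] [56.5 67.6] 25.1 ztop 0.083 sat 13.0
side [651.1 379.1] [55.2 40.6] 17.0 ztop 0.093 sat 202.0
side [446.6 407.6] [63.  32.1] 34.6 ztop 0.092 sat 8.0
```

View pics/side_q2.png

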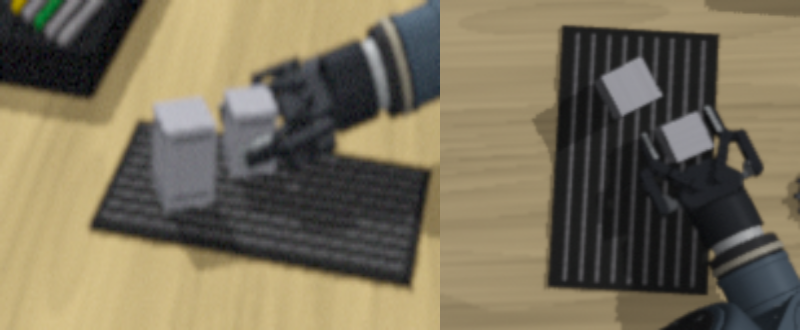

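Both bowls stand flat and mouth-down on the mat, at (630,87) and (687,137) in the right half. I'll lift the gripper straight up and clear.

Call:
{"op": "apply_moves", "data": {
  "increments": [
    {"dx":0,"dy":0,"dz":0.02,"wx":0,"wy":0,"wz":0,"fingers":0.9},
    {"dx":0,"dy":0,"dz":0.03,"wx":0,"wy":0,"wz":0,"fingers":0.9},
    {"dx":0,"dy":0,"dz":0.04,"wx":0,"wy":0,"wz":0,"fingers":0.9},
    {"dx":0,"dy":0,"dz":0.04,"wx":0,"wy":0,"wz":0,"fingers":0.9},
    {"dx":0,"dy":0,"dz":0.04,"wx":0,"wy":0,"wz":0,"fingers":0.9}
  ]
}}

```text
time_s: 48.98
tool_pos: [0.5883, -0.2396, 0.2005]
tcp_rot: [0.779, 0.154, 0.597, -0.114]
wrist_force: [1.1, -1.1, 0.3]
finger_gap: 0.0767
grip_force: 0.0
```

Call:
{"op": "apply_moves", "data": {
  "increments": [
    {"dx":0,"dy":0,"dz":0.03,"wx":0,"wy":0,"wz":0,"fingers":0.9},
    {"dx":0,"dy":0,"dz":0.03,"wx":0,"wy":0,"wz":0,"fingers":0.9},
    {"dx":0,"dy":0,"dz":0,"wx":0,"wy":0,"wz":0,"fingers":0.9},
    {"dx":0,"dy":0,"dz":0,"wx":0,"wy":0,"wz":0,"fingers":0.9}
  ]
}}

```text
time_s: 49.48
tool_pos: [0.5883, -0.2396, 0.2587]
tcp_rot: [0.779, 0.154, 0.597, -0.114]
wrist_force: [0.8, -0.1, -0.4]
finger_gap: 0.0767
grip_force: 0.0
```

```bash
python3 look.py r; python3 stand.py
```

```text
t 49.475 tcp [ 0.5883 -0.2396  0.2587] q [-0.86  0.18 -0.8  -0.29  1.15  2.48]
top [ 752.1 -418.5] [157.4  43.8] 68.9 ztop 0.052 sat 28.0
top [654.8 365.5] [53.5 55.4] 66.1 ztop 0.093 sat 174.0
top [ 620.8 -185.5] [53.3 55.7] 24.9 ztop 0.082 sat 11.0
top [ 557.6 -252.4] [48.2 47.9] 22.8 ztop 0.068 sat 11.0
top [461.8 369.7] [55.9 25.2] 28.6 ztop 0.092 sat 7.0
top handle 190 ((447.4046630859375, 40.933349609375), (162.20057678222656, 695.9730834960938)) z [0.145 0.265]
side [ 749.4 -415.9] [156.7  45.6] 67.7 ztop 0.053 sat 38.0
side [ 558.3 -250.7] [52.1 59.6] 27.1 ztop 0.069 sat 13.0
side [ 617.4 -183.6] [56.9 67.7] 23.3 ztop 0.082 sat 13.0
side [651.3 378.3] [55.5 40.9] 17.1 ztop 0.093 sat 202.5
side [454.5 399. ] [49.6 38. ] 0.7 ztop 0.093 sat 8.0
side handle 533 ((517.1008911132812, 22.586822509765625), (730.3455810546875, 247.10302734375)) z [0.143 0.333]
[ 0.5882651  -0.23953465  0.2579798 ]
top 0.112 0.14 551 ((457.2291259765625, 388.55548095703125), (63.260711669921875, 65.51237487792969), 88.840576171875) [0.46   0.3827 0.1286]
top 0.15 0.26 163 ((457.94287109375, 387.8019714355469), (20.133899688720703, 17.21370506286621), 57.69418716430664) [0.4576 0.3826 0.2052]
side 0.112 0.14 708 ((455.94891357421875, 391.5080261230469), (65.8548355102539, 64.88500213623047), 1.8645038604736328) [0.4547 0.4    0.1293]
side 0.15 0.26 367 ((456.41741943359375, 390.94647216796875), (20.134706497192383, 17.715272903442383), 83.77156829833984) [0.456  0.3954 0.1932]
```

View pics/side_r.png

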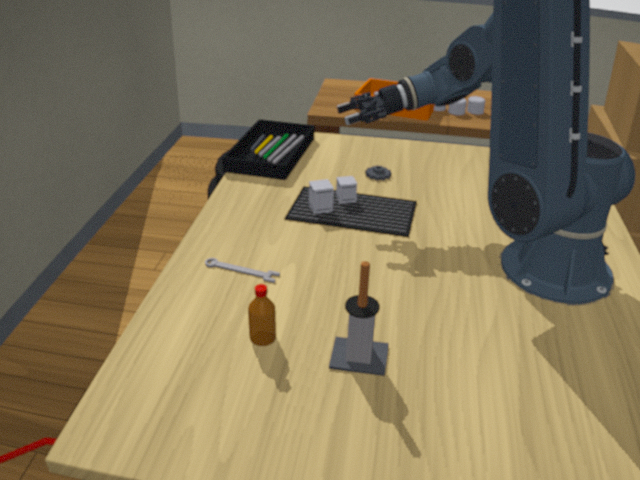

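Both bowls are inverted on the mat at (321,196) and (346,190), and the brush hangs in its stand at (363,300). The spanner, bottle and gear are where they were, and the arm is clear. I'll hand the job in.

```bash
python3 -c "
from bench import r
print(r.finish_job())"
```

```text
the job is handed in; nothing more can be done
None
```

I handed the job in at about 50 s: mid then short bowl brushed (the tall one was absent), the brush back in its stand, and both bowls mouth-down on the mat; the brush tip stopped an estimated 1 mm above each bowl floor, and no verdict came back.

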